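# Open the sander's service hatch and hang up its panel

## Task

Open the service hatch on the bench sander: take the wide-blade screwdriver from its rack and, with the blade in the slots, turn both cam fasteners a quarter turn clockwise so that their tongues no longer hold the panel, then stand the screwdriver back in its rack hole. After that lift the panel off by its handle and hang it by the handle bar on the two arms of the hook stand. Do not push the fasteners with the gripper, and leave the other things on the bench where they are.

Things in the scene. Friction and masses are not known exactly. Their poses are not given: they have to be found in the camera images.
- sander: Grey bench sander, fixed, 270 mm wide (y) and 200 mm deep, its front towards its own -x. The origin is on the table under the middle of its sloping face. The face slopes up away from the front at 35 degrees to the horizontal (its normal leans 35 degrees from vertical towards -x); the middle of the face is 100 mm above the origin, its lower edge 51 mm and its upper edge 149 mm above the table. Behind the face a brown sanding belt lies on top, up to 175 mm high.
- panel: Loose aluminium hatch panel, 120 mm (x, up the slope) x 170 mm (y) x 8 mm, 0.3 to 0.5 kg, with dark slits and a dark bar handle. It lies on the sander's face, stopped by a 10 mm high ledge at its lower edge, and is held by the tongues of two cam fasteners at its left and right edges. Origin: centre of its underside; z is the panel's normal, x up the slope, y along the handle bar.
- panel_bar (a point): Middle of the panel's handle bar: round, 10 mm thick, along y, 50 mm above the panel's top surface and over the panel's centre of mass, so that the panel hangs level from it. The bar stands on two 10 mm posts, 130 mm clear between them. Axes as the panel's.
- cam_left (a joint): Cam fastener at the panel's left edge (+y of the sander). A round steel head, 34 mm across, with a wide slot, and a tongue 14 mm wide that reaches 36 mm from the turning axis. 0 rad: the tongue points over the panel and holds it (it starts up to 0.2 rad from there); grows as it is turned clockwise, looking onto the face; stop at 1.60 rad. It stays where it is left (friction about 0.06 N m). Above 1.2 rad the tongue is clear of the panel, then pointing down the slope.
- cam_right (a joint): The same fastener at the panel's right edge (-y of the sander); it also opens clockwise, its tongue then pointing up the slope.
- cam_left_slot (a point): Middle of the floor of the left fastener's slot, on its turning axis, 13 mm above the sander's face; turns with the fastener. z: out of the face along its normal; x: along the slot and the tongue. The slot is 8 mm wide, 9 mm deep (the upper 2 mm flare out to 13 mm), open at both ends, about 30 mm long; the fasteners stand 107 mm left and right of the middle of the face, the left one 30 mm down the slope from it, the right one 30 mm up.
- cam_right_slot (a point): The same point of the right fastener. In either slot the screwdriver's blade has about 0.2 rad of play.
- driver: Screwdriver, 161 mm long, 0.1 to 0.2 kg, standing handle up in the rack. Origin at the blade's tip; z points from the tip towards the handle; x lies along the blade's width. The flat blade is 18 mm wide (x), 4 mm thick (y) and 18 mm long, the shank 9 mm thick; a dark round collar, 42 mm across, from 80 to 86 mm above the tip rests on the rack; above it a square dark wood handle 24 x 24 mm (its flats square to x and y) from 85 to 161 mm.
- driver_grip (a point): Point on the screwdriver's axis in its handle, 125 mm above the tip; axes as the driver's.
- rack: Fixed light wood rack, 90 mm (x) x 220 mm (y) x 95 mm high, origin centre of its underside. An awl and a chisel stand in it near its ends, 88 mm from the middle, up to 125 mm high.
- rack_hole (a point): Middle of the rack's hole at the top surface, 95 mm above the table: a square through hole 32 x 32 mm. The screwdriver stands in it with its collar on the top surface, its tip 80 mm below it.
- hook: Fixed hook stand with a 150 x 180 mm dark base plate, origin near the base's centre on the table; an upright wooden board at its +x side, from 78 to 86 mm from the origin, 228 mm high, carries two parallel steel arms that point to its own -x (its front).
- hook_seat (a point): Where the middle of the panel's handle bar lies when hung: 210 mm above the table, half way between the two arms. The arms are 10 mm thick, 80 mm apart (y = +40 and -40 mm), level for about 28 mm in x around this point with their top 5 mm below it; at the front end (28 mm to -x) they turn up to 9 mm above it, behind (28 mm to +x) they step up to 15 mm above it. Axes as the stand's: the bar lies along y.
- mug: Bystander: white mug, 80 mm across, 95 mm high; origin centre of its underside.
- glue: Bystander: yellow glue bottle, 60 mm across, 150 mm high; origin centre of its underside.
- fish: Bystander: wooden fish, 50 x 200 x 25 mm, lying flat; origin under its middle.
- sandblock: Bystander: cork sanding block, 70 x 110 x 30 mm; origin under its middle.
- tape: Bystander: black tape measure, 65 x 38 x 60 mm; origin under its middle.
- earmuffs: Bystander: green ear defenders, 180 mm wide, 156 mm high; origin under their middle.
- offcut: Bystander: wood offcut, 45 x 160 x 30 mm; origin under its middle.
Not all that is in view belongs to the job. Of the things that look like the driver, the largest one is meant.

How it is judged:
By the outcome, as a careful person would: the job done as asked, in the order asked, and still so for the second after the job is handed in, with the robot touching nothing.
It also fails if it takes over 72 s, if anything falls off the work surface, if the arm or the gripper's body presses on something with over 40 N, if the wrist force passes 120 N, or if a joint passes its speed limit or range.

## Robot

A 6-joint arm with a two-finger parallel gripper is mounted at the origin on the work surface. World frame = base frame: x ahead of the robot, y to its left, z up, the work surface at z = 0. Lengths are in mm, angles in degrees, forces in N, time in s.
With the tool pointing down it reaches from about 300 to 850 mm from the base axis. Payload 4.2 kg.
Tool frame: the origin (TCP) lies between the finger pads; the fingertips stand 19 mm ahead of it and the grasp point (between the pads) is the TCP; z points along the fingers, x is the direction in which the jaws open and shut, and the axes are right-handed (so a half turn about z gives the same grasp; the last joint's range is limited). The gripper opens to 91 mm and grips with 3 to 60 N. Pads are 32 mm wide; open, the fingers measure 118 mm over their backs; the gripper's body (76 mm by 178 mm) begins 60 mm behind the grasp point.
Start: joints at [-71.906, 18.312, 89.639, -0, 72.044, -1.146], TCP at [189.48, -542.898, 232.976] pointing down, gripper open.
Joint ranges: [-177.97, 177.97], [-48.28, 115.42], [12.27, 149.76], [-77.06, 257.06], [2.81, 150.46], [-146.56, 146.56]. Speed limits (degrees/s): [147.25, 147.25, 180, 180, 180, 180].

## Interface

Orientations are given as [roll, pitch, yaw] about the fixed x, y, z axes, in that order (R = Rz(yaw) Ry(pitch) Rx(roll)).
In Python, from workcell import sensors, grab_frame, env gives the robot as it stands.
- The arm moves only by the tool servo_tool, never from a script. Its argument "motion" is one flat list of numbers, 7 for each row, row after row: the shift along the world's x, y, z in mm, then the turn, a rotation vector about the world's x, y, z in rad, then the opening in per cent of the stroke, from 0 (shut) to 100 (fully open). In form: [x, y, z, rx, ry, rz, grip, x, y, z, rx, ry, rz, grip, ...]. A call has 1 to 10 rows; each row shifts and turns the commanded pose from where the row before left it; what a row does not reach is not made up. A row lasts 1/12 s, in which the tool goes at most 41.7 mm and 7.16 degrees, less where a joint would pass 70% of its speed; a pose out of reach is approached as far as the arm can. A call with a gripper value outside its range is refused whole. The fingers move at their own pace and stop on an object; "newtons" is the grip in N (left out, the last holds). Time passes only in rows, so rows that do not move let the fingers close. It gives the time, the measured TCP pose, the force and the opening at its end, in the units of the state.
- sensors.state(): the state, without advancing time (a new reading comes with each control period).
- grab_frame(name): name is "scene" or "side" or "wrist"; returns a dict with "image" (400x640x3 uint8, red, green, blue), "depth" (400x640 float32, mm along the optical axis (not along the pixel's ray), 0 where there is no reading), "fx", "fy", "cx", "cy" (pixels), "extrinsics" (4x4, takes a point from camera to world coordinates); the wrist camera has in their place "T_tool_cam" (4x4, takes a point from camera to tool coordinates, whose origin is the TCP and whose axes are the tool frame's). Camera axes: x right, y up, looking along -z (the intrinsics and any distortion apply to the point x, -y, -z); pixel columns grow to the right and rows downward; lengths in mm; the calibration is good to about 2 mm. The wrist camera is an equidistant fisheye: a pixel r from the principal point sees the ray r / f radians off the axis. A picture is of the moment at which its call begins: read the wrist's pose just before it.
- env.job_done(): hands the job in, once; it reports no verdict.
The state is a dict: "time_s": time; "qpos": joint angles; "qvel": joint speeds; "effort": joint torques, N m; "ee_pos": TCP position; "ee_rot": TCP orientation; "force": force on the tool from outside, world axes, zero at the start; "torque": the same for the moment, N m; "gripper_width": finger opening in mm.
Only numpy, scipy, OpenCV 4.12 (cv2) and the standard library are available. Lean on these libraries where they do the work, as an engineer would, in place of code of your own. Each camera call takes 0.05 s, during which the arm holds its last target.

## Working session

There is one attempt and no reset: what is moved stays moved. The work goes in short steps, Python scripts to look and compute and a tool call to move; the robot and the scene stay as the last step left them, time stands still between calls to the robot, and variables do not carry over. Pictures are saved under pics/ and viewed, and the job is handed in when it is done.

Besides the shell and the picture viewer there is one more tool, called after ">>>" by a JSON object that holds its "method" and its "body". servo_tool: Moves the arm, as the interface text tells. Its arguments: {"type":"object","properties":{"motion":{"type":"array"},"newtons":{"type":"number"}},"required":["motion"]}

```bash
ls; mkdir -p pics
python3 - <<'E'
from workcell import sensors, grab_frame, env
import cv2, numpy as np
print(sensors.state())
for n in ["scene","side","wrist"]:
    f=grab_frame(n); cv2.imwrite(f"pics/{n}0.png",f["image"][:,:,::-1])
    np.savez(f"{n}0.npz",**f)
    print(n,[f[k] for k in("fx","fy","cx","cy")],f.get("extrinsics",f.get("T_tool_cam")),[k for k in f])
E
```

```text
pics
{'time_s': 0.0, 'qpos': array([-7.19066699e+01,  1.83501769e+01,  8.97063621e+01, -1.20132413e-03,
        7.20417401e+01, -1.14627714e+00]), 'qvel': array([-0.07014652,  0.11057767, -0.06828875,  0.06120635, -0.05952287,
        0.00561719]), 'effort': array([-2.28193123e-03, -4.12461233e+01, -2.31975853e+01,  7.24830525e-02,
        4.57292609e-02, -1.45474301e-04]), 'ee_pos': array([ 189.32112476, -542.44827484,  232.13521067]), 'ee_rot': array([-1.79999176e+02,  9.82823731e-02, -7.07600207e+01]), 'force': array([ 0.58206975,  0.6923214 , -0.40688146]), 'torque': array([0.00410115, 0.01120529, 0.02087119]), 'gripper_width': 90.90685143269337}
scene [374.63221761405947, 374.63221761405947, 319.1410643061256, 193.92766869940317] [[ 5.97274664e-01 -4.63195392e-01  6.54761792e-01  1.37499549e+03]
 [ 8.01940620e-01  3.32258589e-01 -4.96483104e-01 -6.44927066e+02]
 [ 1.24184563e-02  8.21616856e-01  5.69904837e-01  8.54262114e+02]
 [ 0.00000000e+00  0.00000000e+00  0.00000000e+00  1.00000000e+00]] ['image', 'depth', 'fx', 'fy', 'cx', 'cy', 'extrinsics']
side [494.95526773718774, 494.95526773718774, 321.2139132331029, 199.12452177355703] [[-9.93946078e-01  7.65822911e-02 -7.87803661e-02  4.12155147e+02]
 [-1.07705442e-01 -5.37573110e-01  8.36310163e-01  1.35039530e+03]
 [ 2.16963420e-02  8.39732281e-01  5.42567014e-01  1.02298972e+03]
 [ 0.00000000e+00  0.00000000e+00  0.00000000e+00  1.00000000e+00]] ['image', 'depth', 'fx', 'fy', 'cx', 'cy', 'extrinsics']
wrist [309.70691628693146, 309.70691628693146, 323.32216707498986, 193.38239920855287] [[ 9.99999687e-01 -7.78644513e-04 -1.38868558e-04  3.54449891e-01]
 [-7.85663632e-04 -9.57680062e-01 -2.87833773e-01 -8.16577410e+01]
 [ 9.11285390e-05  2.87833792e-01 -9.57680374e-01 -1.50755770e+02]
 [ 0.00000000e+00  0.00000000e+00  0.00000000e+00  1.00000000e+00]] ['image', 'depth', 'fx', 'fy', 'cx', 'cy', 'T_tool_cam']
```

View pics/scene0.png

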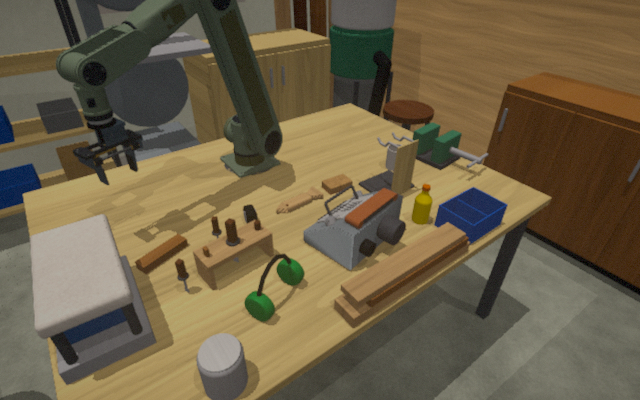

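View pics/side0.png

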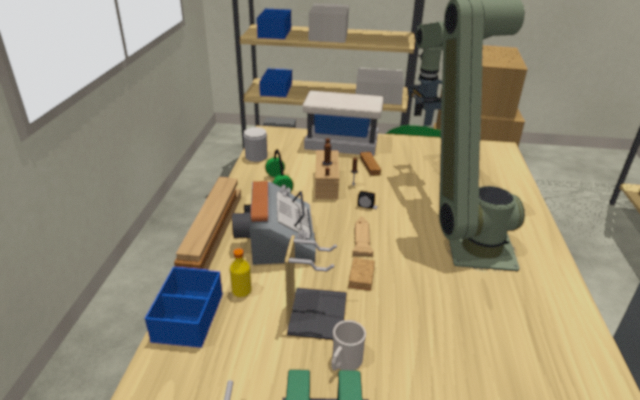

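View pics/wrist0.png

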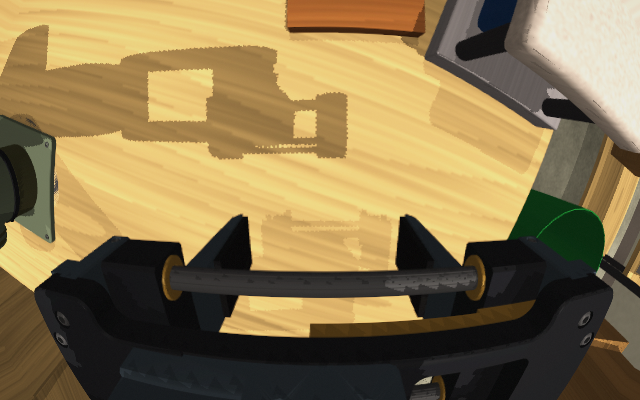

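The scene view shows the rack with the driver at about (232,235), two look-alike drivers at (182,272) and (215,228), the sander at (355,220), and the hook stand at (395,170). The side view shows the same rack at (327,175), sander at (280,225) and hook at (315,280). Next, rough positions.

```bash
cat > h.py <<'E'
import numpy as np, cv2
from scipy.spatial.transform import Rotation as Rn
def load(n): return dict(np.load(n+".npz"))
def ray(f,u,v,T=None):
    x=(u-f["cx"])/f["fx"]; y=(v-f["cy"])/f["fy"]
    d=np.stack([x,-y,-np.ones_like(x)],-1)
    E=f["extrinsics"]; return E[:3,3], d@E[:3,:3].T
def cloud(f):
    v,u=np.mgrid[0:400,0:640].astype(float)
    o,d=ray(f,u,v); P=o+d*f["depth"][...,None].astype(float); P[f["depth"]<=0]=np.nan
    return P
def proj(f,P):
    E=f["extrinsics"]; p=(np.atleast_2d(P)-E[:3,3])@E[:3,:3]
    return np.c_[f["cx"]+f["fx"]*p[:,0]/-p[:,2], f["cy"]-f["fy"]*p[:,1]/-p[:,2]]
def wcloud(f,pos,rot):
    v,u=np.mgrid[0:400,0:640].astype(float)
    d=wdir(f,u,v); d=d/(-d[...,2:3])
    P=d*f["depth"][...,None].astype(float)
    M=wT(f,pos,rot); P=P@M[:3,:3].T+M[:3,3]; P[f["depth"]<=0]=np.nan; return P
def wdir(f,u,v):
    x=(u-f["cx"])/f["fx"]; y=(v-f["cy"])/f["fy"]; r=np.hypot(x,y)+1e-12
    s=np.sin(r)/r
    return np.stack([x*s,-y*s,-np.cos(r)],-1)
def wT(f,pos,rot):
    T=np.eye(4); T[:3,:3]=Rn.from_euler('xyz',rot,degrees=True).as_matrix(); T[:3,3]=pos
    return T@f["T_tool_cam"]
def wproj(f,pos,rot,P):
    M=wT(f,pos,rot); p=(np.atleast_2d(P)-M[:3,3])@M[:3,:3]
    x,y,z=p[:,0],-p[:,1],-p[:,2]; t=np.arctan2(np.hypot(x,y),z); r=np.hypot(x,y)
    return np.c_[f["cx"]+f["fx"]*t*x/r, f["cy"]+f["fy"]*t*y/r]
def wray(f,pos,rot,u,v):
    M=wT(f,pos,rot); return M[:3,3], wdir(f,np.float64(u),np.float64(v))@M[:3,:3].T
def snap(name,tag):
    from workcell import sensors, grab_frame
    s=sensors.state(); f=grab_frame(name)
    f=dict(f); f["pos"]=s["ee_pos"]; f["rot"]=s["ee_rot"]
    np.savez(f"{tag}.npz",**f); cv2.imwrite(f"pics/{tag}.png",f["image"][:,:,::-1]); return s,f
E
python3 - <<'E'
from h import *
f=load("scene0"); P=cloud(f)
def crop(n,u0,v0,u1,v1,k,out):
    g=load(n); cv2.imwrite(out,cv2.resize(g["image"][v0:v1,u0:u1,::-1],None,fx=k,fy=k,interpolation=cv2.INTER_CUBIC))
crop("scene0",130,120,330,310,4,"pics/c1.png")
crop("scene0",290,120,490,270,4,"pics/c2.png")
crop("side0",220,120,380,350,2.6,"pics/c3.png")
for n,pts in {"scene0":[(232,225),(232,237),(182,265),(215,220),(257,226),(207,248),(405,155),(370,185),(350,210),(340,225)],"side0":[(327,147),(354,160),(323,175),(280,210),(318,315),(291,245)]}.items():
    Q=cloud(load(n))
    for u,v in pts: print(n,(u,v),Q[v,u].round(0))
E
```

```text
scene0 (232, 225) [ 566. -342.  167.]
scene0 (232, 237) [ 565. -348.  124.]
scene0 (182, 265) [ 572. -502.  108.]
scene0 (215, 220) [ 456. -353.  119.]
scene0 (257, 226) [ 549. -257.  111.]
scene0 (207, 248) [ 568. -426.  126.]
scene0 (405, 155) [588. 350. 184.]
scene0 (370, 185) [477. 296.  12.]
scene0 (350, 210) [684.   2. 141.]
scene0 (340, 225) [730. -77. 149.]
side0 (327, 147) [ 554. -337.  167.]
side0 (354, 160) [ 449. -345.  114.]
side0 (323, 175) [ 559. -255.   90.]
side0 (280, 210) [664.  64. 136.]
side0 (318, 315) [504. 380.  12.]
side0 (291, 245) [581. 355. 229.]
```

View pics/c1.png

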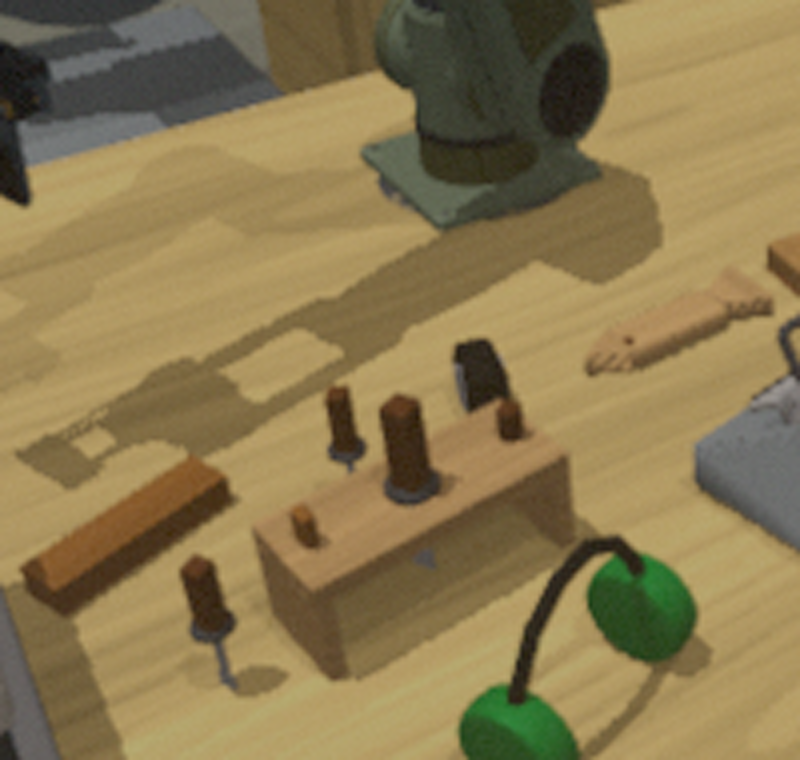

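View pics/c2.png

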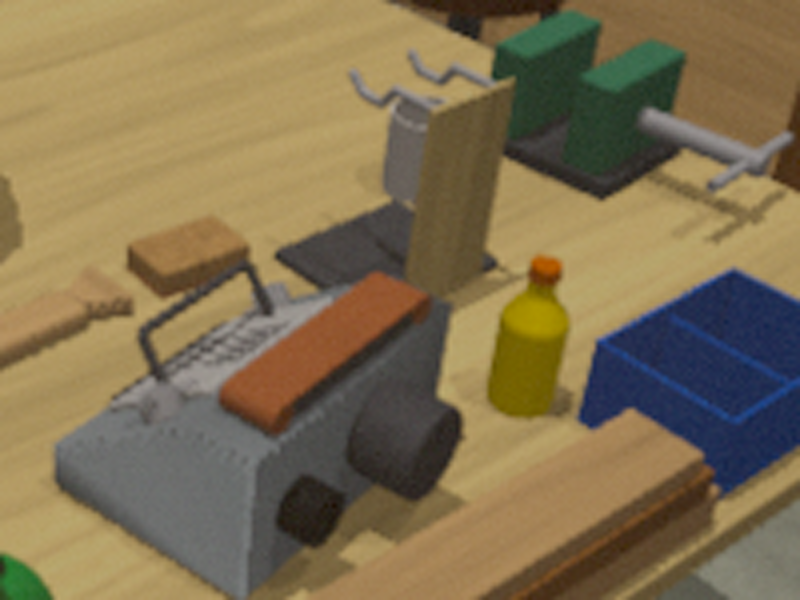

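View pics/c3.png

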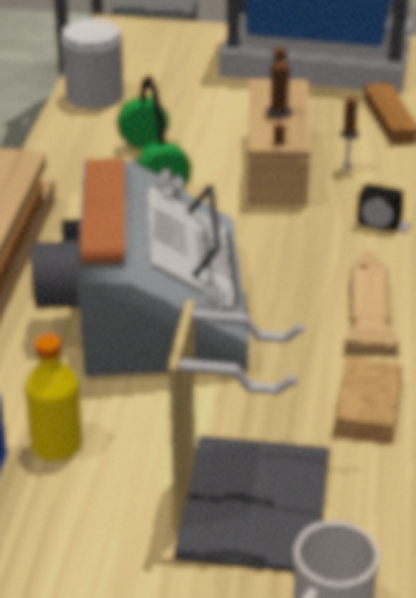

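Run:
```python
from h import *
for n in("scene0","side0"):
    P=cloud(load(n)); 
    m=(P[...,2]>88)&(P[...,2]<101)&(P[...,0]>480)&(P[...,0]<650)&(P[...,1]>-480)&(P[...,1]<-210)
    q=P[m]; print(n,m.sum(),q.mean(0),cv2.minAreaRect(q[:,:2].astype(np.float32)))
    m=(P[...,2]>130)&(P[...,2]<180)&(np.hypot(P[...,0]-565,P[...,1]+342)<40)
    q=P[m]; print(" driver",m.sum(),q.mean(0),q.min(0),q.max(0))
    # face plane
    m=(P[...,2]>40)&(P[...,2]<180)&(P[...,0]>560)&(P[...,0]<760)&(P[...,1]>-130)&(P[...,1]<180)
    q=P[m]; print(q.min(0),q.max(0))
    # hook board top
    m=(P[...,2]>215)&(P[...,0]>540)&(P[...,0]<640)&(P[...,1]>240)&(P[...,1]<460)
    q=P[m]; print(" board",m.sum(),q.mean(0),cv2.minAreaRect(q[:,:2].astype(np.float32)))
    m=(P[...,2]>5)&(P[...,2]<20)&(P[...,0]>380)&(P[...,0]<640)&(P[...,1]>200)&(P[...,1]<480)
    q=P[m]; print(" base",m.sum(),q.mean(0),cv2.minAreaRect(q[:,:2].astype(np.float32)))
```

```text
scene0 1400 [ 561.94899815 -349.41295177   95.75222018] ((552.8531494140625, -340.27178955078125), (96.0100326538086, 222.7742919921875), 5.810871601104736)
 driver 173 [ 558.57453964 -344.36400322  158.15733013] [ 539.61624152 -356.77596336  130.27510342] [ 570.62350431 -325.73714272  179.53047179]
[ 560.12746647 -114.20930239   40.10447983] [759.99010657 179.89772843 178.07797459]
 board 132 [576.8625246  358.91259676 223.3785806 ] ((565.9489135742188, 361.8602600097656), (110.65033721923828, 49.50529479980469), 89.41255187988281)
 base 567 [480.86435097 351.69641297  12.4467281 ] ((485.6420593261719, 339.69866943359375), (205.3347625732422, 276.0103759765625), 0.3269624412059784)
side0 527 [ 550.18594746 -318.61309615   93.56178831] ((551.8746337890625, -336.95294189453125), (89.6767807006836, 235.65676879882812), 5.7260966300964355)
 driver 95 [ 551.43203486 -332.42254825  155.95183804] [ 537.5366081  -348.48098989  130.58217455] [ 566.62441791 -318.72020147  178.46573992]
[ 560.03256613 -115.76800801   40.04209112] [759.95170935 179.99769653 177.75812258]
 board 223 [570.82038312 370.73598145 223.31040179] ((563.6078491210938, 365.12811279296875), (46.58200454711914, 111.50459289550781), 0.07536263018846512)
 base 2531 [506.36585017 366.43375835  10.91115682] ((510.5648193359375, 353.3680114746094), (240.51060485839844, 240.80352783203125), 85.45606231689453)
```

>>> {"method": "servo_tool", "body": {"motion": [30,20,20,0,0,0,100,35,20,20,0,0,0,100,35,15,20,0,0,0,100,35,15,20,0,0,0,100,35,15,20,0,0,0,100,35,15,20,0,0,0,100,30,15,20,0,0,0,100,25,15,10,0,0,0,100,0,0,0,0,0,0,100,0,0,0,0,0,0,100]}}

```text
time_s: 0.98
ee_pos: [443.7, -415.5, 378.9]
ee_rot: [180.0, -0.0, -70.6]
force: [-0.9, -1.4, -0.1]
gripper_width: 90.7
```

Run:
```python
from h import *
s,f=snap("wrist","w1"); print(s["ee_pos"],s["ee_rot"])
P=wcloud(f,f["pos"],f["rot"])
m=(P[...,2]>88)&(P[...,2]<101)&(P[...,0]>480)&(P[...,0]<650)&(P[...,1]>-480)&(P[...,1]<-210)
q=P[m]; print(m.sum(),q.mean(0),cv2.minAreaRect(q[:,:2].astype(np.float32)))
m=(P[...,2]>170)&(P[...,2]<185)&(np.hypot(P[...,0]-555,P[...,1]+340)<40)
q=P[m]; print(m.sum(),q.mean(0),cv2.minAreaRect(q[:,:2].astype(np.float32)))
```

```text
[ 443.65509937 -415.51030436  378.90033427] [ 1.79982288e+02 -2.03969156e-02 -7.06029874e+01]
8757 [ 553.33766734 -344.22205368   94.08998418] ((553.4789428710938, -340.92608642578125), (91.3287582397461, 221.67503356933594), 6.079042434692383)
400 [ 552.92279921 -342.99861289  174.33834149] ((553.1091918945312, -342.3741455078125), (23.956506729125977, 23.23505210876465), 28.261152267456055)
```

View pics/w1.png

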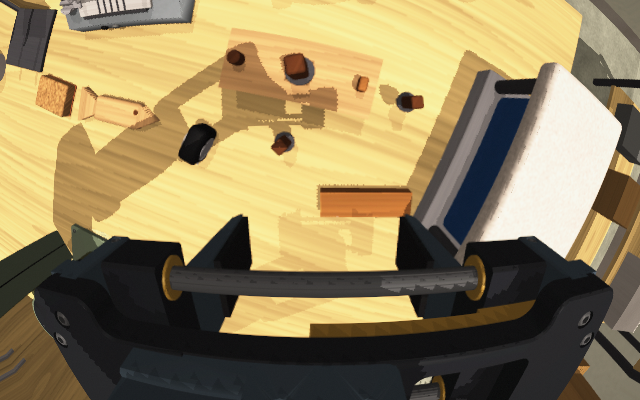

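Wrist view: driver handle at (297,67) in the rack, loose look-alikes at (283,143) and (410,101). Driver is at (553,−343), flats at 28°. Next I'll look over the sander.

>>> {"method": "servo_tool", "body": {"motion": [12,28,1,0,0,0.12,100,12,28,1,0,0,0.12,100,12,28,1,0,0,0.12,100,12,28,1,0,0,0.12,100,12,28,1,0,0,0.12,100,12,28,1,0,0,0.12,100,12,28,1,0,0,0.12,100,12,28,1,0,0,0.12,100,12,28,1,0,0,0.12,100,12,28,1,0,0,0.12,100]}}

```text
time_s: 1.87
ee_pos: [561.7, -136.3, 388.2]
ee_rot: [180.0, 0.1, -1.8]
force: [0.1, -0.3, -0.2]
gripper_width: 90.9
```

>>> {"method": "servo_tool", "body": {"motion": [12,28,1,0,0,0.12,100,12,28,1,0,0,0.12,100,12,28,1,0,0,0.12,100,12,28,1,0,0,0.12,100,0,0,0,0,0,0,100,0,0,0,0,0,0,100]}}

```text
time_s: 2.37
ee_pos: [610.2, -24.5, 391.7]
ee_rot: [-180.0, 0.1, 25.5]
force: [-1.5, -0.1, -0.7]
gripper_width: 91.1
```

Run:
```python
from h import *
s,f=snap("wrist","w2"); print(s["ee_pos"],s["ee_rot"],s["qpos"])
```

```text
[610.19878037 -24.54189592 391.70329696] [-1.79968269e+02  1.47233034e-01  2.54709537e+01] [-3.35976793e+00  1.91073306e+01  6.62180314e+01 -4.33541449e-02
  9.48189216e+01 -2.88342685e+01]
```

View pics/w2.png

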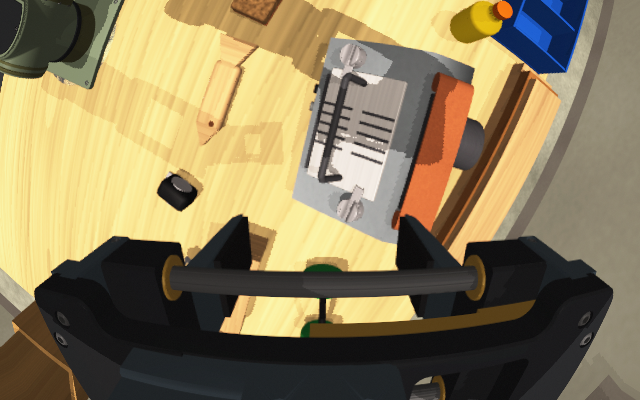

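The wrist view has the whole sander: left fastener at (350,55), right fastener at (350,205), handle bar at (340,125). I'll measure the face plane and the fasteners.

Run:
```python
from h import *
f=load("w2"); P=wcloud(f,f["pos"],f["rot"])
im=f["image"].astype(int)
v,u=np.mgrid[0:400,0:640]
poly=np.array([[330,42],[455,70],[400,240],[297,195]],np.int32)
mk=np.zeros((400,640),np.uint8); cv2.fillPoly(mk,[poly],1)
hsv=cv2.cvtColor(f["image"],cv2.COLOR_RGB2HSV)
q=P[(mk>0)&np.isfinite(P[...,0])]
# RANSAC plane with slope 35
rng=np.random.default_rng(0); best=None
for _ in range(2000):
    a=q[rng.choice(len(q),3,False)]; n=np.cross(a[1]-a[0],a[2]-a[0]); L=np.linalg.norm(n)
    if L<100: continue
    n/=L; n*=np.sign(n[2])
    if abs(np.degrees(np.arccos(n[2]))-35)>3: continue
    c=(abs((q-a[0])@n)<1).sum()
    if best is None or c>best[0]: best=(c,n,a[0])
c,n,a=best
inl=q[abs((q-a)@n)<1.5]; c0=inl.mean(0); n=np.linalg.svd(inl-c0)[2][2]; n*=np.sign(n[2])
print(c,len(q),n,np.degrees(np.arccos(n[2])),"yaw",np.degrees(np.arctan2(-n[1],-n[0])),c0)
d=(P-c0)@n
print(np.histogram(d[(mk>0)&np.isfinite(d)],bins=np.arange(-15,90,2)))
np.savez("plane.npz",n=n,c0=c0)
vis=np.clip((d+20)*2.5,0,255); vis[~np.isfinite(vis)]=0
cv2.imwrite("pics/w2d.png",cv2.resize(vis[20:260,270:490].astype(np.uint8),None,fx=2.4,fy=2.4,interpolation=0))
cv2.imwrite("pics/w2c.png",cv2.resize(f["image"][20:260,270:490,::-1],None,fx=2.4,fy=2.4,interpolation=cv2.INTER_CUBIC))
```

```text
5869 20205 [-0.55987473 -0.11492554  0.82056835] 34.85827217279961 yaw 11.599977194704252 [634.45078473  35.69703696 110.22342489]
(array([  47,  260, 1288, 5340,  744,  175, 1171, 5947, 1328,  658,  586,
        549,  238,  212,  276,   31,    9,   14,    9,   16,   11,   17,
          8,   14,   11,   11,   15,   10,   13,    7,   10,   52,  112,
        170,  412,  115,    0,    0,    0,    0,    0,    0,    0,    0,
          0,    0,    0,    0,    0,    0,    0,    0]), array([-15, -13, -11,  -9,  -7,  -5,  -3,  -1,   1,   3,   5,   7,   9,
        11,  13,  15,  17,  19,  21,  23,  25,  27,  29,  31,  33,  35,
        37,  39,  41,  43,  45,  47,  49,  51,  53,  55,  57,  59,  61,
        63,  65,  67,  69,  71,  73,  75,  77,  79,  81,  83,  85,  87,
        89]))
```

View pics/w2d.png

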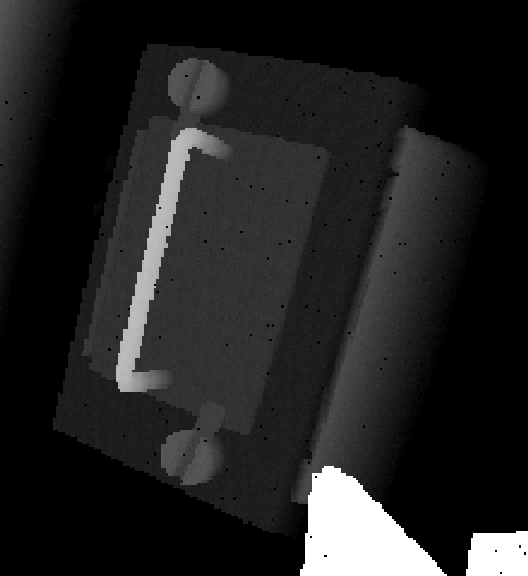

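View pics/w2c.png

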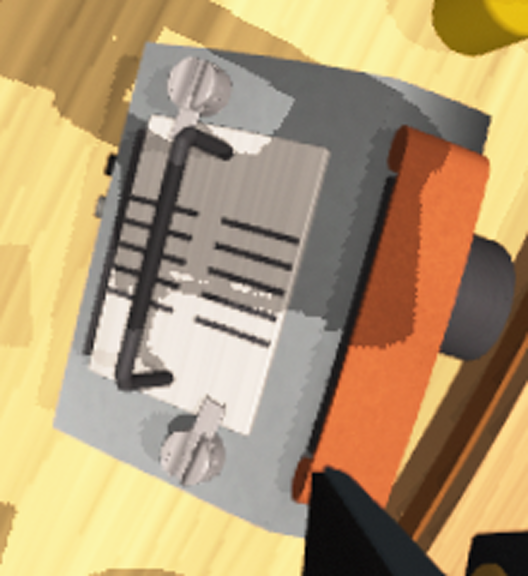

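Run:
```python
from h import *
f=load("w2"); P=wcloud(f,f["pos"],f["rot"]); z=np.load("plane.npz"); n,c0=z["n"],z["c0"]
ey=np.cross([0,0,1],-np.array([n[0],n[1],0])); ey/=np.linalg.norm(ey); ey=-ey if ey[1]<0 else ey
ex=np.cross(ey,n); print("ex",ex,"ey",ey)
mk=np.zeros((400,640),np.uint8); cv2.fillPoly(mk,[np.array([[325,40],[460,65],[400,245],[290,200]],np.int32)],1)
d=(P-c0)@n; a=(P-c0)@ex; b=(P-c0)@ey
M=lambda lo,hi:(mk>0)&(d>lo)&(d<hi)
def rect(m,name):
    m=cv2.morphologyEx(m.astype(np.uint8),cv2.MORPH_OPEN,np.ones((3,3)))
    k,l,st,_=cv2.connectedComponentsWithStats(m)
    j=1+np.argmax(st[1:,4]); mm=l==j
    q=np.c_[a[mm],b[mm]].astype(np.float32); r=cv2.minAreaRect(q); print(name,r,d[mm].mean()); return r
rect(M(-1.7,1.7),"panel"); rect(M(50,62),"bar")
for name,(u,v) in {"left":(350,55),"right":(350,207)}.items():
    vv,uu=np.mgrid[0:400,0:640]
    near=np.hypot(uu-u,vv-v)<22
    m=near&(d>11)&(d<18)
    q=np.c_[a[m],b[m]].astype(np.float32); (cx,cy),r=cv2.minEnclosingCircle(q)
    print(name,m.sum(),"circle",cx,cy,r,"d",np.median(d[m]),"mean",q.mean(0))
    top=np.median(d[m])
    s=(np.hypot(a-cx,b-cy)<15)&near&(d<top-3)
    q2=np.c_[a[s],b[s]]; c=q2.mean(0); w,V=np.linalg.eigh(np.cov((q2-c).T)); 
    print(" slot",s.sum(),c,np.sqrt(w),"ang of slot from ey->",np.degrees(np.arctan2(V[0,1],V[1,1])),"floor d",np.median(d[s]))
    # tongue
    t=(d>2.5)&(d<9)&(np.hypot(a-cx,b-cy)<38)&(np.hypot(a-cx,b-cy)>19)&(mk>0)
    q3=np.c_[a[t],b[t]]; 
    if t.sum(): c3=q3.mean(0); print(" tongue",t.sum(),c3,np.degrees(np.arctan2(c3[0]-cx,c3[1]-cy)))
```

```text
ex [0.80380851 0.16499786 0.57154842] ey [-0.20107753  0.97957533  0.        ]
panel ((7.435314178466797, -3.0538787841796875), (86.18462371826172, 170.1714630126953), 0.07200852781534195) -0.035065205445501436
bar ((-9.562389373779297, -3.45196533203125), (10.868163108825684, 141.7728271484375), 0.2725122570991516) 53.590402060344914
left 262 circle -37.497501373291016 102.73590087890625 16.972883224487305 d 13.229816789794123 mean [-36.98925 102.64658]
 slot 76 [-41.05373812 103.11596706] [3.21565675 8.39808285] ang of slot from ey-> 4.811032275447229 floor d 5.800643789608156
 tongue 64 [-41.15196473  77.98738585] -171.60017986495475
right 270 circle 22.198898315429688 -111.09622192382812 17.117820739746094 d 13.22323654678155 mean [  22.874773 -109.990234]
 slot 89 [  19.66133232 -110.48679817] [1.73231304 8.30796035] ang of slot from ey-> 8.306888053183327 floor d 5.241930324974373
 tongue 118 [ 26.93226073 -83.94373473] 9.888726180006403
```

>>> {"method": "servo_tool", "body": {"motion": [-12,36,0,0,0,0,100,-12,36,0,0,0,0,100,-12,36,0,0,0,0,100,-12,36,0,0,0,0,100,-12,36,0,0,0,0,100,-12,36,0,0,0,0,100,-12,36,0,0,0,0,100,-12,36,0,0,0,0,100,0,0,0,0,0,0,100,0,0,0,0,0,0,100]}}

```text
time_s: 3.25
ee_pos: [514.1, 263.2, 392.7]
ee_rot: [179.9, 0.0, 25.5]
force: [1.1, -1.8, 0.0]
gripper_width: 90.8
```

Run:
```python
from h import *
s,f=snap("wrist","w3"); print(s["ee_pos"],s["ee_rot"])
P=wcloud(f,f["pos"],f["rot"]); np.save("w3P.npy",P)
for lo,hi,nm in((220,235,"board"),(198,222,"arms"),(5,20,"base")):
    m=(P[...,2]>lo)&(P[...,2]<hi)&(P[...,0]>330)&(P[...,0]<650)&(P[...,1]>200)&(P[...,1]<550)
    m=cv2.morphologyEx(m.astype(np.uint8),cv2.MORPH_OPEN,np.ones((2,2)))
    k,l,st,ce=cv2.connectedComponentsWithStats(m)
    for j in range(1,k):
        if st[j,4]>25: q=P[l==j]; print(nm,st[j],cv2.minAreaRect(q[:,:2].astype(np.float32)),q[:,2].min(),q[:,2].max(),np.median(q[:,2]))
```

```text
[514.11175833 263.24316869 392.7203421 ] [1.79944520e+02 4.37605577e-02 2.55032180e+01]
board [ 355   64   94  109 1741] ((638.8823852539062, 354.17523193359375), (206.7363739013672, 126.47103881835938), 46.08053970336914) nan nan nan
arms [340  41  56  34 496] ((514.389892578125, 418.9414367675781), (98.5294189453125, 14.25010871887207), 12.789031982421875) nan nan nan
arms [434  83   7   7  36] ((579.2734985351562, 410.0142822265625), (9.045812606811523, 3.3724849224090576), 66.93843078613281) 206.62349587385904 226.6419806009315 220.38005094527736
arms [400  95  35  60 406] ((579.3091430664062, 362.6251220703125), (73.0080795288086, 4.207866191864014), 85.72156524658203) nan nan nan
arms [307 108  52  31 490] ((508.36614990234375, 316.2742614746094), (87.6197280883789, 22.707277297973633), 0.04273321479558945) nan nan nan
arms [394 159   8  11  52] ((579.3048095703125, 313.6562194824219), (4.437343597412109, 11.569780349731445), 21.95343589782715) 204.72620272812043 227.27795662825616 218.15578768631897
base [318  20  26   6  60] ((428.305419921875, 469.93072509765625), (43.221412658691406, 7.52739953994751), 22.330886840820312) -2.905060123678709 15.741571088621527 5.849579723805164
base [ 285   34  118  128 7494] ((nan, nan), (0.0, 0.0), 0.0) nan nan nan
base [351  44  36  19 111] ((510.1535949707031, 428.16571044921875), (66.33431243896484, 45.72090148925781), 2.203921318054199) nan nan nan
```

View pics/w3.png

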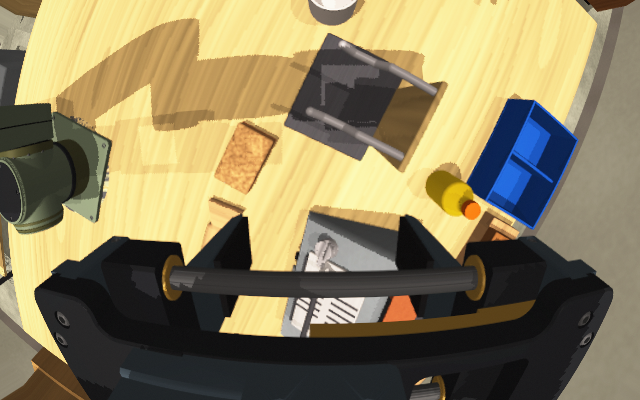

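The wrist view shows the hook stand's two arms at (390,68) and (355,135), and its board at (430,120). I'll fit the arms and base.

Run:
```python
from h import *
P=np.load("w3P.npy"); 
ok=np.isfinite(P[...,0])
vv,uu=np.mgrid[0:400,0:640]
# base
m=ok&(P[...,2]>5)&(P[...,2]<20)&(uu>270)&(uu<450)&(vv>25)&(vv<175)
m=cv2.morphologyEx(m.astype(np.uint8),cv2.MORPH_OPEN,np.ones((3,3)))
q=P[(m>0)&ok]; print("base",cv2.minAreaRect(q[:,:2].astype(np.float32)),np.median(q[:,2]))
for nm,(u0,v0,u1,v1) in {"L":(335,36,442,98),"R":(302,103,408,168)}.items():
    m=ok&(uu>u0)&(uu<u1)&(vv>v0)&(vv<v1)&(P[...,2]>196)&(P[...,2]<228)&(P[...,0]<576)
    q=P[m]; o=q[:,:2].mean(0)
    l=cv2.fitLine(q[:,:2].astype(np.float32),cv2.DIST_HUBER,0,.01,.01).ravel(); t=l[:2]*np.sign(l[0])
    print(nm,m.sum(),"dir",np.degrees(np.arctan2(t[1],t[0])),"pt",l[2:])
    s=(q[:,:2]-l[2:])@t
    for a in np.arange(-60,70,6):
        k=(s>=a)&(s<a+6)
        if k.sum()>2: print("   s",a,l[2:]+t*(a+3),"ztop",np.percentile(q[k,2],90).round(1),k.sum())
m=ok&(P[...,2]>226)&(P[...,2]<233)&(uu>385)&(uu<450)&(vv>75)&(vv<175)&(P[...,0]<600)
q=P[m]; print("board",cv2.minAreaRect(q[:,:2].astype(np.float32)))
```

```text
base ((506.127197265625, 362.3241271972656), (151.26092529296875, 180.90383911132812), 0.13605394959449768) 10.933515693015977
L 940 dir -0.0036500543 pt [520.77936 401.47073]
   s -60 [463.77935791 401.47436485] ztop 216.5 7
   s -54 [469.77935791 401.47398262] ztop 218.4 50
   s -48 [475.77935791 401.47360039] ztop 215.3 46
   s -42 [481.77935791 401.47321816] ztop 210.2 52
   s -36 [487.77935791 401.47283592] ztop 204.4 47
   s -30 [493.77935791 401.47245369] ztop 204.9 53
   s -24 [499.77935791 401.47207146] ztop 204.5 47
   s -18 [505.77935791 401.47168922] ztop 204.6 47
   s -12 [511.77935791 401.47130699] ztop 209.7 55
   s -6 [517.77935791 401.47092476] ztop 218.4 61
   s 0 [523.77935791 401.47054253] ztop 223.9 60
   s 6 [529.77935791 401.47016029] ztop 224.7 52
   s 12 [535.77935791 401.46977806] ztop 224.4 52
   s 18 [541.77935791 401.46939583] ztop 224.6 51
   s 24 [547.77935791 401.46901359] ztop 224.4 53
   s 30 [553.77935791 401.46863136] ztop 224.3 49
   s 36 [559.77935791 401.46824913] ztop 224.5 52
   s 42 [565.77935791 401.4678669 ] ztop 224.2 49
   s 48 [571.77935
[... 538 characters left out ...]
 -12 [511.54556441 322.82096583] ztop 210.1 55
   s -6 [517.54554296 322.80490528] ztop 218.6 60
   s 0 [523.5455215  322.78884472] ztop 223.5 59
   s 6 [529.54550004 322.77278417] ztop 224.0 54
   s 12 [535.54547858 322.75672362] ztop 224.2 50
   s 18 [541.54545712 322.74066306] ztop 224.1 53
   s 24 [547.54543567 322.72460251] ztop 224.3 52
   s 30 [553.54541421 322.70854196] ztop 224.3 51
   s 36 [559.54539275 322.6924814 ] ztop 224.5 48
   s 42 [565.54537129 322.67642085] ztop 224.4 47
   s 48 [571.54534984 322.6603603 ] ztop 224.4 46
   s 54 [577.54532838 322.64429974] ztop 224.2 13
board ((583.3987426757812, 362.219970703125), (107.46932220458984, 8.731795310974121), 89.74475860595703)
```

>>> {"method": "servo_tool", "body": {"motion": [2,-38,0,0,0,0,100,2,-38,0,0,0,0,100,2,-38,0,0,0,0,100,2,-38,0,0,0,0,100,2,-38,0,0,0,0,100,2,-38,0,0,0,0,100,2,-38,0,0,0,0,100,2,-38,0,0,0,0,100,2,-38,-12,0,0,0.02,100,2,-38,-12,0,0,0.02,100]}}

```text
time_s: 4.13
ee_pos: [533.4, -120.9, 369.6]
ee_rot: [179.9, -0.1, 27.6]
force: [1.2, 0.4, -0.1]
gripper_width: 91.2
```

>>> {"method": "servo_tool", "body": {"motion": [2,-38,-12,0,0,0,70,2,-38,-12,0,0,0,70,3,-38,-12,0,0,0,70,3,-38,-15,0,0,0,70,3,-37,-15,0,0,0,70,3,-37,-15,0,0,0,70,0,0,0,0,0,0,70,0,0,0,0,0,0,70]}}

```text
time_s: 4.8
ee_pos: [547.9, -346.0, 286.0]
ee_rot: [-179.8, 0.1, 27.4]
force: [-0.1, 0.6, 0.2]
gripper_width: 63.6
```

Run:
```python
from h import *
s,f=snap("wrist","w4"); print(s["time_s"],s["ee_pos"],s["ee_rot"])
P=wcloud(f,f["pos"],f["rot"])
for lo,hi in((172,180),(170,182),(168,178)):
    m=(P[...,2]>lo)&(P[...,2]<hi)&(np.hypot(P[...,0]-553,P[...,1]+342)<30)
    q=P[m]; print(m.sum(),q.mean(0),cv2.minAreaRect(q[:,:2].astype(np.float32)))
m=(P[...,2]>96)&(P[...,2]<104)&(np.hypot(P[...,0]-553,P[...,1]+342)<30)
q=P[m]; print(m.sum(),cv2.minEnclosingCircle(q[:,:2].astype(np.float32)))
```

```text
4.8 [ 547.92144657 -346.00235162  285.99407906] [-1.79823913e+02  1.29100407e-01  2.73984586e+01]
606 [ 553.04531021 -341.26594394  174.53185988] ((553.0301513671875, -341.52783203125), (23.27186393737793, 22.1862735748291), 28.05139923095703)
643 [ 552.73848006 -341.0488377   174.34560673] ((552.9923706054688, -341.656982421875), (23.4739933013916, 22.26559066772461), 28.921003341674805)
657 [ 552.68680706 -340.83962375  174.23346572] ((552.8600463867188, -341.2240295410156), (23.661073684692383, 23.15148162841797), 28.921003341674805)
440 ((551.4027099609375, -339.4548645019531), 24.72173309326172)
```

View pics/w4.png

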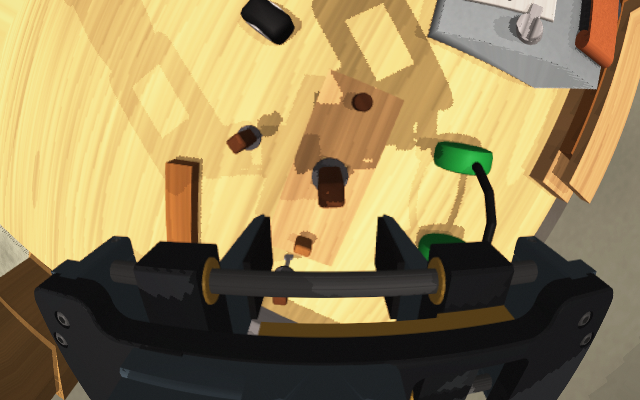

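The driver handle is at (330,185) with the jaws either side of it. Going down to grip.

>>> {"method": "servo_tool", "body": {"motion": [2.5,2.2,-5,0,0,0.01,65,2.5,2.3,-5,0,0,0.01,65,0,0,-25,0,0,0,65,0,0,-25,0,0,0,65,0,0,-25,0,0,0,65,0,0,-25,0,0,0,65,0,0,-20,0,0,0,65,0,0,-16,0,0,0,65,0,0,0,0,0,0,65,0,0,0,0,0,0,65]}}

```text
time_s: 5.68
ee_pos: [555.6, -336.4, 141.9]
ee_rot: [-179.9, 0.0, 29.0]
force: [0.0, -0.7, -0.4]
gripper_width: 59.1
```

>>> {"method": "servo_tool", "body": {"motion": [0,0,0,0,0,0,15,0,0,0,0,0,0,15,0,0,0,0,0,0,15,0,0,0,0,0,0,15,0,0,0,0,0,0,15,0,0,0,0,0,0,15], "newtons": 50}}

```text
time_s: 6.18
ee_pos: [555.3, -338.1, 142.5]
ee_rot: [180.0, 0.0, 28.9]
force: [-2.3, -0.5, 0.2]
gripper_width: 23.9
```

>>> {"method": "servo_tool", "body": {"motion": [0,0,10,0,0,0,15,0,0,20,0,0,0,15,0,0,25,0,0,0,15,0,0,25,0,0,0,15,0,0,30,0,0,0,15,0,0,30,0,0,0,15,0,0,30,0,0,0,15,0,0,30,0,0,0,15,0,0,0,0,0,0,15]}}

```text
time_s: 6.93
ee_pos: [557.2, -338.7, 349.9]
ee_rot: [179.4, -0.4, 28.9]
force: [-0.8, -0.1, 0.2]
gripper_width: 23.7
```

Run:
```python
from h import *
s,f=snap("wrist","w5"); print(s["time_s"],s["ee_pos"],s["ee_rot"],s["force"],s["gripper_width"])
s,f2=snap("scene","s5"); 
s,f3=snap("side","d5"); print(s["ee_pos"])
p=proj(f2,s["ee_pos"]-[0,0,125])[0]; print(p)
u,v=p.astype(int); c=f2["image"][max(0,v-60):v+30,u-45:u+45]
p3=proj(f3,s["ee_pos"]-[0,0,125])[0]; print(p3); u3,v3=p3.astype(int); c3=f3["image"][v3-60:v3+30,u3-45:u3+45]
cw=f["image"][120:300,233:413]
cv2.imwrite("pics/m5.png",np.hstack([cv2.resize(c,(266,266)),cv2.resize(c3,(266,266)),cv2.resize(cw,(266,266))])[:,:,::-1])
```

```text
6.9333 [ 557.17084597 -338.66942617  349.86560116] [179.35198291  -0.38563737  28.93542158] [-0.8222727  -0.08077226  0.22430268] 23.679505818895212
[ 555.76512844 -337.82804529  343.57159967]
[229.71123596 208.46670483]
[326.97282125 134.43645452]
```

View pics/m5.png

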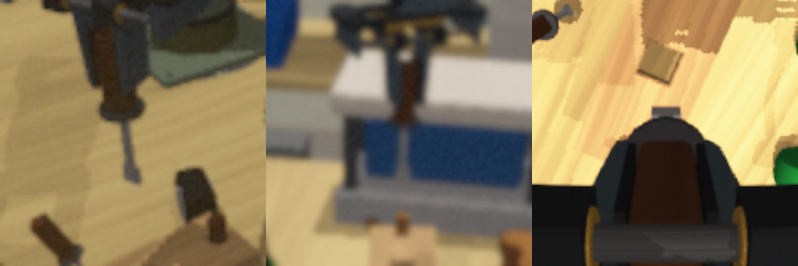

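View pics/w5.png

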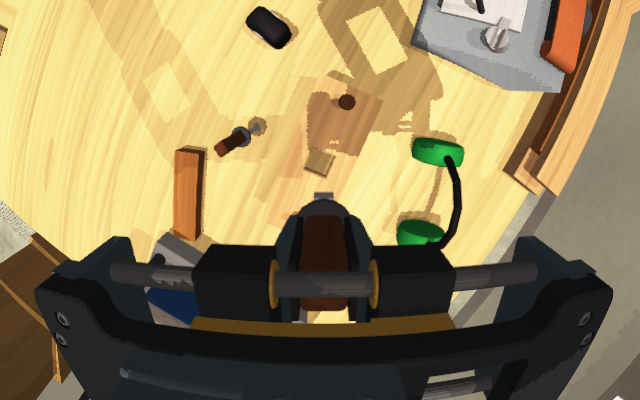

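Run:
```python
from h import *
f=load("w5"); T=f["T_tool_cam"]
v,u=np.mgrid[0:400,0:640].astype(float); d=wdir(f,u,v); d=d/(-d[...,2:3]); P=(d*f["depth"][...,None])@T[:3,:3].T+T[:3,3]
m=(P[...,2]>95)&(P[...,2]<135)&(abs(P[...,0])<20)&(P[...,1]<20)&(P[...,1]>-25)
q=P[m]; print(m.sum(),q.mean(0),q.min(0),q.max(0))
for r in range(188,206):
    print(r,[ (P[r,c]).round(1).tolist() for c in (312,314,323,331,333)])
# rack hole
W=wcloud(f,f["pos"],f["rot"])
vv,uu=np.mgrid[0:400,0:640]
roi=(uu>295)&(uu<350)&(vv>135)&(vv<190)
for tag,(W,roi) in {"w5":(W,roi)}.items():
    m=roi&(W[...,2]<85)&(np.hypot(W[...,0]-553,W[...,1]+341)<60)
    k,l,st,ce=cv2.connectedComponentsWithStats(cv2.morphologyEx(m.astype(np.uint8),cv2.MORPH_OPEN,np.ones((3,3))))
    print(st[1:],ce[1:])
    j=1+np.argmax(st[1:,4]); 
    # rays of contour to plane z=95
    c=cv2.findContours((l==j).astype(np.uint8),cv2.RETR_EXTERNAL,cv2.CHAIN_APPROX_NONE)[0][0][:,0]
    o,dd=wray(f,f["pos"],f["rot"],c[:,0],c[:,1]); X=o+dd*((95-o[2])/dd[:,2])[:,None]
    print("hole",cv2.minAreaRect(X[:,:2].astype(np.float32)))
m=(W[...,2]>90)&(W[...,2]<99)&(np.hypot(W[...,0]-553,W[...,1]+341)<130)
m=cv2.morphologyEx(m.astype(np.uint8),cv2.MORPH_OPEN,np.ones((3,3)))>0
q=W[m]; print(cv2.minAreaRect(q[:,:2].astype(np.float32)),np.median(q[:,2]))
```

```text
172 [1.15266413e-01 3.67265298e-01 1.17147489e+02] [ -8.83370651  -2.25110047 101.15439016] [  9.03215394   2.70531792 130.3830587 ]
188 [[-15.6, 33.0, 256.2], [-12.9, 32.8, 255.4], [-0.6, 33.0, 256.1], [10.3, 32.8, 255.3], [13.2, 33.8, 259.1]]
189 [[-15.7, 34.7, 257.0], [-12.9, 34.4, 256.1], [-0.6, 34.4, 256.2], [10.3, 34.2, 255.6], [13.1, 34.7, 257.1]]
190 [[-15.6, 35.7, 255.6], [-12.9, 36.0, 256.7], [-0.6, 36.0, 256.7], [10.4, 35.9, 256.3], [13.1, 35.6, 255.4]]
191 [[-15.7, 37.6, 257.3], [-8.8, 0.2, 128.7], [-0.4, 0.3, 129.0], [7.2, 0.3, 129.1], [9.0, -0.1, 127.7]]
192 [[-15.7, 39.0, 257.3], [-8.8, 1.2, 128.9], [-0.4, 1.0, 128.2], [7.2, 1.7, 130.4], [9.0, 1.0, 128.2]]
193 [[-15.7, 40.2, 256.4], [-8.7, 0.7, 123.7], [-0.4, 1.2, 125.5], [7.1, 0.8, 124.3], [8.9, 0.8, 124.1]]
194 [[-15.7, 41.6, 256.3], [-8.5, 0.3, 119.2], [-0.3, -1.7, 112.8], [6.9, 0.3, 119.1], [8.8, 0.7, 120.6]]
195 [[-15.7, 42.8, 255.6], [-8.5, 0.7, 117.5], [-0.3, -2.1, 108.4], [6.9, 0.6, 117.2], [8.7, 0.5, 116.8]]
196 [[-15.8, 44.8, 257.2], [-8.4, 0.6, 113.9], [-0.3, -2.3, 104.8], [6.8, 0.2, 112.9], [8.6, 0.1, 112.4
[... 548 characters left out ...]
, -17.2, 42.9], [-6.2, -16.7, 44.4], [-0.2, -17.4, 42.4], [5.1, -17.2, 43.0], [6.4, -17.4, 42.4]]
203 [[-7.5, -16.3, 43.5], [-6.2, -16.3, 43.6], [-0.2, -16.5, 43.0], [5.1, -16.6, 42.6], [6.4, -16.4, 43.3]]
204 [[-7.5, -15.7, 43.1], [-6.1, -16.2, 41.6], [-0.2, -16.2, 41.7], [5.1, -15.7, 43.3], [6.4, -15.9, 42.8]]
205 [[-7.4, -15.4, 42.1], [-6.1, -15.5, 41.7], [-0.2, -15.2, 42.8], [5.1, -15.1, 43.0], [6.4, -15.3, 42.3]]
[[305 149  29  26 506]] [[318.90118577 161.48616601]]
hole ((552.649658203125, -339.8608093261719), (32.41516876220703, 30.487092971801758), 6.52627420425415)
((536.0933227539062, -331.9964599609375), (230.69400024414062, 156.2654571533203), 61.47917175292969) 93.96604721300508
```

```bash
cat >> h.py <<'E'
z=np.load("plane.npz"); n,c0=z["n"],z["c0"]
ey=np.cross([0,0,1],-np.array([n[0],n[1],0])); ey/=np.linalg.norm(ey); ey=-ey if ey[1]<0 else ey
ex=np.cross(ey,n)
# face middle a=-7.65 b=-4.18 ; cams
slotL=c0+ex*(-7.65-30)+ey*(-4.18+107)+n*5
slotR=c0+ex*(-7.65+30)+ey*(-4.18-107)+n*5
TIP=np.array([0,2.,127.])
def Rdrv(phi):  # tool x along slot dir at phi deg from ey toward ex
    p=np.radians(phi); x=np.cos(p)*ey+np.sin(p)*ex; zt=-n; return np.stack([x,np.cross(zt,x),zt],1)
def go(s,Rt,pt):
    Rc=Rn.from_euler('xyz',s["ee_rot"],degrees=True).as_matrix()
    rv=Rn.from_matrix(Rt@Rc.T).as_rotvec(); dp=np.array(pt)-s["ee_pos"]
    print("target",np.round(pt,1),"dp",dp.round(1),np.linalg.norm(dp).round(1),"rv",rv.round(4),"deg",np.degrees(np.linalg.norm(rv)).round(2))
    return dp,rv
E
python3 - <<'E'
from h import *
from workcell import sensors
s=sensors.state(); print(slotL,slotR,n,s["ee_pos"],s["ee_rot"])
for nm,S in(("L",slotL),("R",slotR)):
    for h in (60,0):
        R=Rdrv(7); go(s,R,S+n*h-R@TIP)
E
```

```text
[580.71322903 129.63017531  92.80746879] [671.97233115 -70.0990738  127.10037369] [-0.55987473 -0.11492554  0.82056835] [ 555.26711454 -337.50569481  341.63360541] [-1.79958144e+02  3.28021718e-03  2.89346453e+01]
target [474.4 108.1 245.1] dp [-80.9 445.6 -96.5] 463.0 rv [-0.2328 -0.5992  1.1088] deg 73.44
target [508.  114.9 195.9] dp [ -47.3  452.5 -145.7] 477.7 rv [-0.2328 -0.5992  1.1088] deg 73.44
target [565.6 -91.7 279.4] dp [ 10.4 245.8 -62.2] 253.8 rv [-0.2328 -0.5992  1.1088] deg 73.44
target [599.2 -84.8 230.2] dp [  44.   252.7 -111.5] 279.7 rv [-0.2328 -0.5992  1.1088] deg 73.44
```

>>> {"method": "servo_tool", "body": {"motion": [0.9,20.5,-1,-0.0194,-0.0499,0.0924,15,0.9,20.5,-2,-0.0194,-0.0499,0.0924,15,0.9,20.5,-4,-0.0194,-0.0499,0.0924,15,0.9,20.5,-5,-0.0194,-0.0499,0.0924,15,0.9,20.5,-6,-0.0194,-0.0499,0.0924,15,0.9,20.5,-7,-0.0194,-0.0499,0.0924,15,0.9,20.5,-7,-0.0194,-0.0499,0.0924,15,0.9,20.5,-7,-0.0194,-0.0499,0.0924,15,0.9,20.5,-7,-0.0194,-0.0499,0.0924,15,0.9,20.5,-7,-0.0194,-0.0499,0.0924,15]}}

```text
time_s: 7.92
ee_pos: [562.8, -131.1, 286.3]
ee_rot: [151.2, -6.3, 85.0]
force: [-0.1, 0.5, -1.1]
gripper_width: 23.9
```

>>> {"method": "servo_tool", "body": {"motion": [0.9,20.5,-5,-0.0194,-0.0499,0.0924,15,0.9,20.5,-4,-0.0194,-0.0499,0.0924,15,0,0,0,0,0,0,15,0,0,0,0,0,0,15,0,0,0,0,0,0,15]}}

```text
time_s: 8.33
ee_pos: [566.4, -92.3, 279.5]
ee_rot: [145.4, -4.0, 95.7]
force: [0.3, -0.4, -0.7]
gripper_width: 23.9
```

Run:
```python
from h import *
s,f=snap("wrist","w6"); print(s["time_s"],s["ee_pos"],s["ee_rot"],s["force"],s["qpos"].round(1))
R=Rdrv(7); go(s,R,slotR+n*60-R@TIP)
print("tip px",wproj(f,s["ee_pos"],s["ee_rot"],s["ee_pos"]+Rn.from_euler('xyz',s["ee_rot"],degrees=True).apply(TIP)),"slot px",wproj(f,s["ee_pos"],s["ee_rot"],[slotR,slotR+n*9,slotR+ey*15]))
cv2.imwrite("pics/w6c.png",cv2.resize(f["image"][90:290,220:420,::-1],None,fx=3,fy=3,interpolation=cv2.INTER_CUBIC))
```

```text
8.3333 [566.3778378  -92.27058988 279.51151049] [145.40103022  -4.01388632  95.74238553] [ 0.3262463  -0.37290474 -0.65167749] [ -19.9    3.7  110.1   28.2   39.  -132.2]
target [565.6 -91.7 279.4] dp [-0.7  0.6 -0.1] 1.0 rv [-0.0002 -0.001   0.0017] deg 0.12
tip px [[323.56425578 194.2907015 ]] slot px [[324.22034389 178.51265586]
 [324.23965647 180.47608702]
 [337.49652758 176.92891957]]
```

View pics/w6c.png

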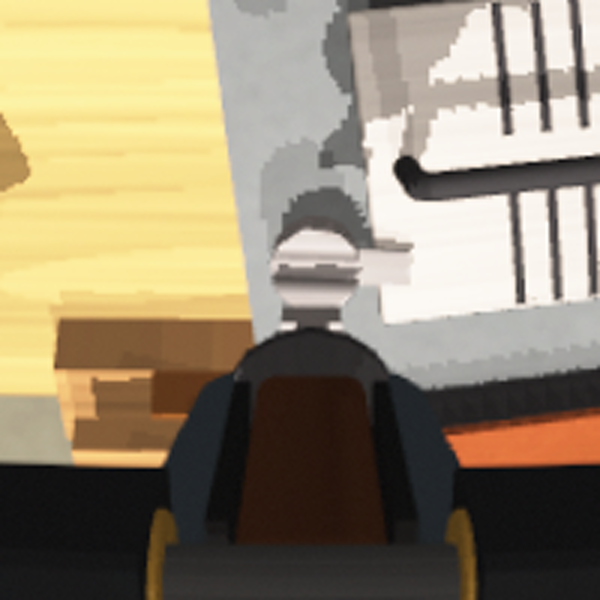

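```bash
cat >> h.py <<'E'
def slotmeas(f,S):
    P=wcloud(f,f["pos"],f["rot"]); d=(P-c0)@n; a=(P-c0)@ex; b=(P-c0)@ey
    a0,b0=(S-c0)@ex,(S-c0)@ey
    near=np.hypot(a-a0,b-b0)<24
    px=wproj(f,f["pos"],f["rot"],S+n*9)[0]; vv,uu=np.mgrid[0:400,0:640]
    near&=np.hypot(uu-px[0],vv-px[1])<26
    vis=f["image"][int(px[1])-22:int(px[1])+22,int(px[0])-22:int(px[0])+22,::-1]
    m=near&(d>10.5)&(d<18)&(np.hypot(a-a0,b-b0)<21); q=np.c_[a[m],b[m]].astype(np.float32)
    top=np.median(d[m]); (cx,cy),r=cv2.minEnclosingCircle(q)
    print("exp",a0.round(1),b0.round(1),"head circ",round(cx,1),round(cy,1),round(r,1),"top d",top.round(1),m.sum())
    s=near&(np.hypot(a-cx,b-cy)<14)&(d<top-4)
    q2=np.c_[a[s],b[s]]; c=q2.mean(0); w,V=np.linalg.eigh(np.cov((q2-c).T)); v=V[:,1]*np.sign(V[1,1])
    print("slot",s.sum(),c.round(1),np.sqrt(w).round(1),"phi",np.degrees(np.arctan2(v[0],v[1])).round(1),"floor",np.median(d[s]).round(1))
    t=(d>3)&(d<9)&(np.hypot(a-cx,b-cy)<37)&(np.hypot(a-cx,b-cy)>20)
    if t.sum()>5: print("tongue",t.sum(),np.degrees(np.arctan2(a[t].mean()-cx,b[t].mean()-cy)).round(1))
    return vis
def tipmeas(f):
    T=f["T_tool_cam"]; v,u=np.mgrid[0:400,0:640].astype(float); d=wdir(f,u,v); d=d/(-d[...,2:3]); P=(d*f["depth"][...,None])@T[:3,:3].T+T[:3,3]
    m=(P[...,2]>100)&(P[...,2]<135)&(abs(P[...,0])<20)&(P[...,1]<20)&(P[...,1]>-25)
    q=P[m]; print("blade",m.sum(),"x",q[:,0].min().round(1),q[:,0].max().round(1),"y med",np.median(q[:,1]).round(1),"z",np.percentile(q[:,2],[50,90,98]).round(1))
E
python3 - <<'E'
from h import *
f=load("w6"); vis=slotmeas(f,slotR); tipmeas(f)
cv2.imwrite("pics/w6s.png",cv2.resize(vis,None,fx=12,fy=12,interpolation=0))
E
```

```text
exp 22.3 -111.2 head circ 21.9 -110.5 16.8 top d 13.0 445
slot 148 [  23.6 -110.5] [1.9 8.1] phi 7.0 floor 4.8
tongue 167 8.5
blade 172 x -9.0 8.8 y med -0.5 z [115.7 128.  129.1]
```

View pics/w6s.png

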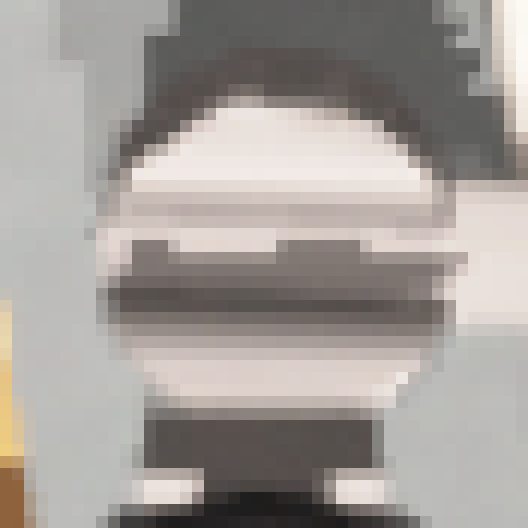

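Slot and blade line up (slot at crop centre, φ≈7–8°). Inserting along the face normal.

>>> {"method": "servo_tool", "body": {"motion": [3.4,0.9,-5,0,0,0,15,3.4,0.9,-5,0,0,0,15,3.4,0.7,-5,0,0,0,15,3.3,0.7,-4.9,0,0,0,15,3.3,0.7,-4.9,0,0,0,15,3.3,0.7,-4.9,0,0,0,15,3.3,0.7,-4.9,0,0,0,15,0,0,0,0,0,0,15,0,0,0,0,0,0,15]}}

```text
time_s: 9.13
ee_pos: [589.7, -86.3, 244.9]
ee_rot: [145.4, -4.0, 95.9]
force: [0.2, -0.7, -0.7]
gripper_width: 23.7
```

Run:
```python
from h import *
s,f=snap("wrist","w7"); print(s["time_s"],s["ee_pos"],s["ee_rot"],s["force"])
R=Rdrv(7)
for h in (18,9,2): go(s,R,slotR+ey*.4+n*h-R@TIP)
cv2.imwrite("pics/w7c.png",cv2.resize(f["image"][130:250,260:380,::-1],None,fx=5,fy=5,interpolation=cv2.INTER_CUBIC))
```

```text
9.1333 [589.74870834 -86.29987409 244.87989089] [145.36643808  -4.01598213  95.85423065] [ 0.22379261 -0.73449029 -0.72333638]
target [589.1 -86.5 244.9] dp [-0.7 -0.2  0.1] 0.7 rv [-0.0003 -0.0005 -0.0002] deg 0.03
target [594.1 -85.4 237.6] dp [ 4.4  0.9 -7.3] 8.6 rv [-0.0003 -0.0005 -0.0002] deg 0.03
target [598.  -84.6 231.8] dp [  8.3   1.7 -13.1] 15.6 rv [-0.0003 -0.0005 -0.0002] deg 0.03
```

View pics/w7c.png

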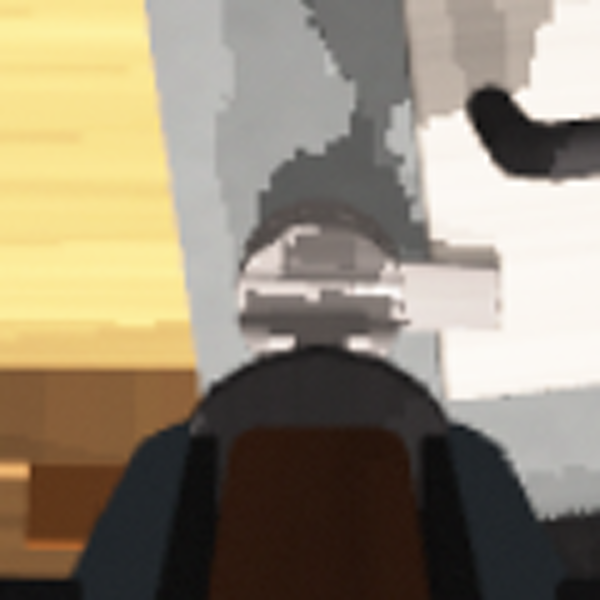

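>>> {"method": "servo_tool", "body": {"motion": [1.6,0.3,-2.5,0,0,0,15,1.6,0.3,-2.5,0,0,0,15,1.6,0.3,-2.5,0,0,0,15,1.6,0.3,-2.5,0,0,0,15,1,0.2,-1.6,0,0,0,15,0.5,0.1,-0.8,0,0,0,15,0,0,0,0,0,0,15]}}

```text
time_s: 9.77
ee_pos: [597.6, -84.9, 232.6]
ee_rot: [145.3, -4.0, 95.8]
force: [0.7, -1.2, -0.7]
gripper_width: 23.9
```

Run:
```python
from h import *
s,f=snap("wrist","w8"); print(s["time_s"],s["ee_pos"],s["ee_rot"],s["force"],s["torque"],s["gripper_width"])
R=Rdrv(7); go(s,R,slotR+ey*.4+n*2-R@TIP)
cv2.imwrite("pics/w8c.png",cv2.resize(f["image"][130:250,260:380,::-1],None,fx=5,fy=5,interpolation=cv2.INTER_CUBIC))
```

```text
9.7667 [597.60618738 -84.86168157 232.64551337] [145.34930041  -4.00836607  95.84976815] [ 0.66240308 -1.17282171 -0.74675963] [ 0.00468558  0.3269236  -0.03307006] 23.875012459699143
target [598.  -84.6 231.8] dp [ 0.4  0.2 -0.8] 1.0 rv [-0.0002 -0.0001 -0.0001] deg 0.02
```

View pics/w8c.png

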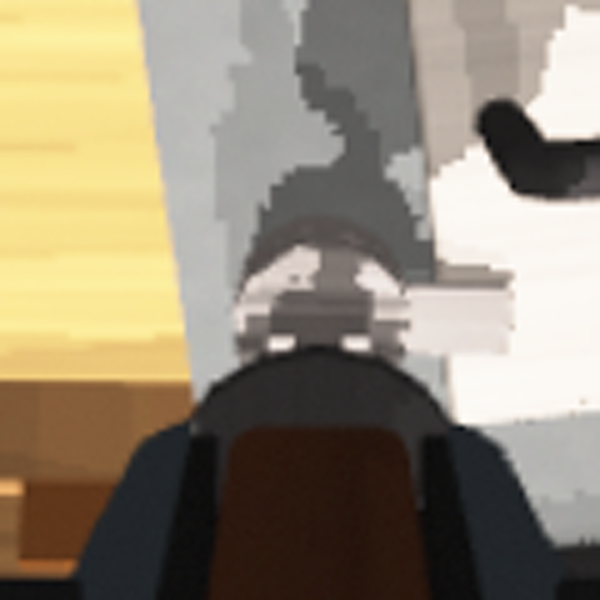

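Run:
```python
from h import *
for p in (7,25,52,74,96): print(p,(-Rdrv(p)@[0,2.2,0]).round(2))
print(-n*0.12, -n*1.2)
```

```text
7 [-1.81 -0.1  -1.25]
25 [-1.79  0.58 -1.14]
52 [-1.44  1.47 -0.77]
74 [-0.91  1.97 -0.35]
96 [-0.26  2.18  0.13]
[ 0.06718497  0.01379107 -0.0984682 ] [ 0.67184967  0.13791065 -0.98468201]
```

>>> {"method": "servo_tool", "body": {"motion": [0.6,0.1,-0.9,0,0,0,15,0.03,0.2,0.03,0.0672,0.0138,-0.0985,15,0.03,0.2,0.03,0.0672,0.0138,-0.0985,15,0.05,0.2,0.05,0.0672,0.0138,-0.0985,15,0.07,0.2,0.07,0.0672,0.0138,-0.0985,15,0.1,0.2,0.1,0.0672,0.0138,-0.0985,15,0.15,0.2,0.1,0.0672,0.0138,-0.0985,15]}}

```text
time_s: 10.4
ee_pos: [598.2, -83.4, 232.3]
ee_rot: [155.3, -25.4, 58.7]
force: [-1.9, 0.0, -0.9]
gripper_width: 23.8
```

Run:
```python
from h import *
s,f=snap("wrist","w9"); print(s["time_s"],s["ee_pos"],s["ee_rot"],s["force"],s["torque"],s["gripper_width"],s["qpos"].round(1))
for p in (48,): R=Rdrv(p); go(s,R,slotR+ey*.4+n*2-R@TIP)
R=Rn.from_euler('xyz',s["ee_rot"],degrees=True).as_matrix(); print("phi",np.degrees(np.arctan2(R[:,0]@ex,R[:,0]@ey)))
cv2.imwrite("pics/w9c.png",cv2.resize(f["image"][130:250,260:380,::-1],None,fx=5,fy=5,interpolation=cv2.INTER_CUBIC))
```

```text
10.4 [598.22674203 -83.37245875 232.25158436] [155.30667633 -25.36894837  58.66959037] [-1.85371981  0.00326954 -0.88067034] [-0.00345859  0.53843612  0.16818758] 23.83142528816148 [-17.4   8.8 111.6  31.3  32.2 -93.1]
target [598.3 -83.3 232.2] dp [ 0.1  0.1 -0.1] 0.1 rv [-0.0059 -0.0019  0.008 ] deg 0.58
phi 48.57984002440872
```

View pics/w9c.png

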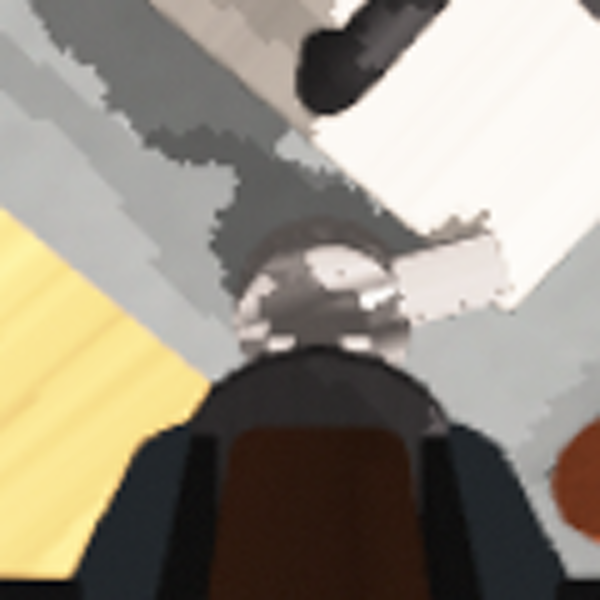

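The tongue (crop (450,280)) follows the blade with about 10° of lag. Continuing the turn.

>>> {"method": "servo_tool", "body": {"motion": [0.16,0.16,0.12,0.0689,0.0141,-0.1009,15,0.17,0.14,0.13,0.0689,0.0141,-0.1009,15,0.18,0.12,0.13,0.0689,0.0141,-0.1009,15,0.18,0.1,0.14,0.0689,0.0141,-0.1009,15,0.19,0.08,0.14,0.0689,0.0141,-0.1009,15,0.19,0.06,0.14,0.0689,0.0141,-0.1009,15,0.19,0.04,0.14,0.0689,0.0141,-0.1009,15,0,0,0,0,0,0,15]}}

```text
time_s: 11.12
ee_pos: [599.4, -82.4, 233.2]
ee_rot: [-174.7, -34.5, 2.4]
force: [-1.7, 1.9, 0.0]
gripper_width: 23.9
```

Run:
```python
from h import *
s,f=snap("wrist","w10"); print(s["time_s"],s["ee_pos"],s["ee_rot"],s["force"],s["torque"],s["gripper_width"],s["qpos"].round(1))
R=Rn.from_euler('xyz',s["ee_rot"],degrees=True).as_matrix(); p=np.degrees(np.arctan2(R[:,0]@ex,R[:,0]@ey)); print("phi",p)
R=Rdrv(p); go(s,R,slotR+ey*.4+n*2-R@TIP)
P=wcloud(f,f["pos"],f["rot"]); d=(P-c0)@n; a=(P-c0)@ex-22.2; b=(P-c0)@ey+111; r=np.hypot(a,b)
t=(r>21)&(r<36)&(d>1)&(d<10); print("tongue",t.sum(),np.degrees(np.arctan2(a[t].mean(),b[t].mean())))
cv2.imwrite("pics/w10c.png",cv2.resize(f["image"][130:250,260:380,::-1],None,fx=5,fy=5,interpolation=cv2.INTER_CUBIC))
```

```text
11.1167 [599.41512766 -82.39473747 233.1747043 ] [-174.69139703  -34.46194045    2.39539854] [-1.70887052  1.87692676  0.0211578 ] [0.22468945 0.66983208 0.35416045] 23.85021704617876 [-17.3   8.9 111.4  31.2  32.3 -43.8]
phi 97.57867659665325
target [599.5 -82.5 233.1] dp [ 0.1 -0.2 -0.1] 0.2 rv [-0.0008 -0.0009 -0.0007] deg 0.08
tongue 242 76.10966632762462
```

View pics/w10c.png

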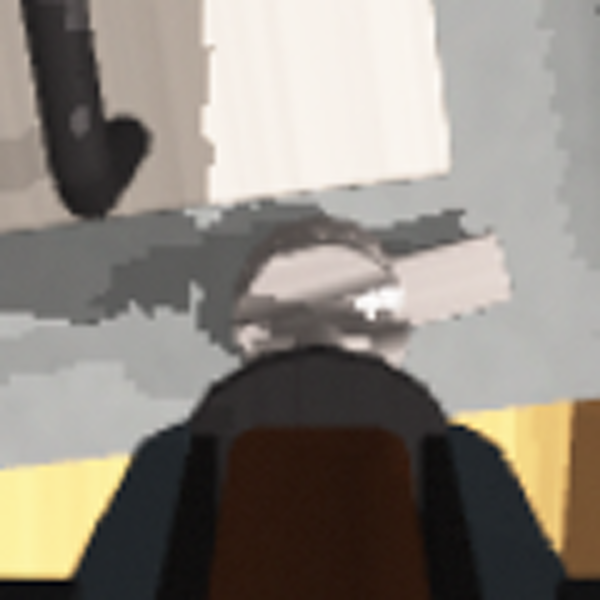

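>>> {"method": "servo_tool", "body": {"motion": [0.1,0.02,0.08,0.0392,0.008,-0.0574,15,0.1,0.02,0.08,0.0392,0.008,-0.0574,15,0,0,0,0,0,0,15]}}

```text
time_s: 11.42
ee_pos: [599.7, -82.4, 233.4]
ee_rot: [-169.4, -33.4, -7.0]
force: [-2.4, 1.6, -0.5]
gripper_width: 23.8
```

Run:
```python
from h import *
s,f=snap("wrist","w11"); print(s["time_s"],s["ee_pos"],s["ee_rot"],s["force"],s["torque"],s["gripper_width"])
R=Rn.from_euler('xyz',s["ee_rot"],degrees=True).as_matrix(); p=np.degrees(np.arctan2(R[:,0]@ex,R[:,0]@ey)); print("phi",p)
P=wcloud(f,f["pos"],f["rot"]); d=(P-c0)@n; a=(P-c0)@ex-22.2; b=(P-c0)@ey+111; r=np.hypot(a,b)
t=(r>21)&(r<40)&(d>-4)&(d<10); print("tongue",t.sum(),np.degrees(np.arctan2(a[t].mean(),b[t].mean())),a[t].mean(),b[t].mean(),d[t].mean())
print(cv2.minAreaRect(np.c_[a[t],b[t]].astype(np.float32)))
```

```text
11.4167 [599.67276718 -82.38321569 233.36153345] [-169.43898867  -33.38487477   -7.00527187] [-2.40997683  1.56622619 -0.50128073] [0.3748105  0.65072364 0.47054051] 23.832142786857215
phi 105.45024195802102
tongue 1058 13.57554658060704 5.762032694688247 23.86194374428778 0.8104900044576278
((8.116119384765625, 21.319015502929688), (34.70262908935547, 72.54520416259766), 61.2093620300293)
```

>>> {"method": "servo_tool", "body": {"motion": [0,0,0,-0.0588,-0.012,0.0862,15,-1.7,-0.3,2.5,0,0,0,15,-4,-0.8,5.7,0,0,0,15,-6.7,-1.4,9.8,0,0,0,15,-8.4,-1.7,12.3,0,0,0,15,-8.4,-1.7,12.3,0,0,0,15,-5.6,-1.1,8.2,0,0,0,15,0,0,0,0,0,0,15]}}

```text
time_s: 12.13
ee_pos: [565.5, -90.9, 288.0]
ee_rot: [-173.5, -34.7, -0.0]
force: [0.3, -0.3, -2.0]
gripper_width: 24.0
```

Run:
```python
from h import *
s,f=snap("wrist","w12"); print(s["time_s"],s["ee_pos"],s["ee_rot"],s["force"],s["gripper_width"],s["qpos"].round(1))
P=wcloud(f,f["pos"],f["rot"]); d=(P-c0)@n; a=(P-c0)@ex-22.2; b=(P-c0)@ey+111; r=np.hypot(a,b)
t=(r>21)&(r<36)&(d>0)&(d<10)&(b<20); print("tongue",t.sum(),np.degrees(np.arctan2(a[t].mean(),b[t].mean())),d[t].mean())
slotmeas(f,slotR); tipmeas(f)
R=Rdrv(7); go(s,R,slotL+ey*.2+n*60-R@TIP)
go(s,R,slotL+n*75-R@TIP)
cv2.imwrite("pics/w12c.png",cv2.resize(f["image"][90:290,220:420,::-1],None,fx=3,fy=3,interpolation=cv2.INTER_CUBIC))
```

```text
12.1333 [565.47673323 -90.87172086 287.97071451] [-1.73539323e+02 -3.46502805e+01 -3.67228325e-02] [ 0.3328218  -0.31574419 -2.00076004] 23.978398772660395 [-19.7   3.1 109.7  27.8  39.5 -39. ]
tongue 159 88.31032740223368 4.6729196926957925
exp 22.3 -111.2 head circ 22.1 -110.3 17.0 top d 13.2 463
slot 157 [  21.6 -111.8] [2.1 8.1] phi -89.7 floor 4.9
tongue 167 90.1
blade 171 x -9.3 8.5 y med 0.6 z [115.8 128.2 128.8]
target [474.3 108.2 245.1] dp [-91.1 199.1 -42.9] 223.1 rv [-0.9071 -0.1788  1.3246] deg 92.55
target [466.  106.3 257.4] dp [-99.5 197.2 -30.5] 223.0 rv [-0.9071 -0.1788  1.3246] deg 92.55
```

View pics/w12c.png

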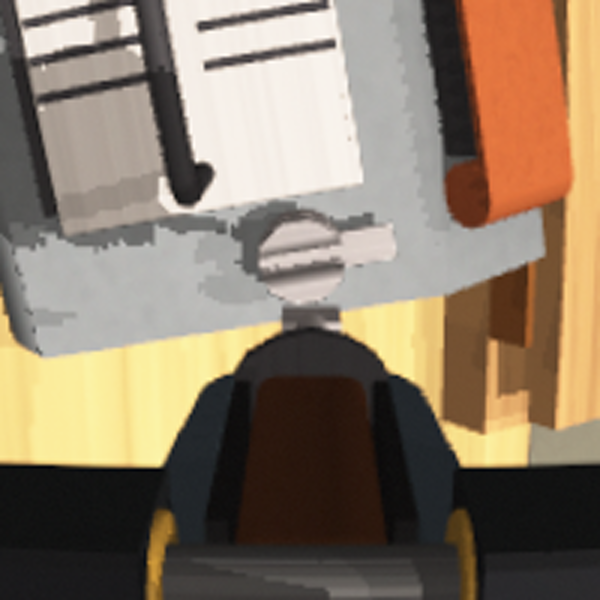

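Right fastener is at 90° (tongue up the slope, slot clear). On to the left one.

>>> {"method": "servo_tool", "body": {"motion": [-11.2,14.4,2.9,-0.0698,-0.0138,0.1019,15,-11.2,14.4,2.9,-0.0698,-0.0138,0.1019,15,-7,15.3,-3.3,-0.0698,-0.0138,0.1019,15,-7,15.3,-3.3,-0.0698,-0.0138,0.1019,15,-7,15.3,-3.3,-0.0698,-0.0138,0.1019,15,-7,15.3,-3.3,-0.0698,-0.0138,0.1019,15,-7,15.3,-3.3,-0.0698,-0.0138,0.1019,15,-7,15.3,-3.3,-0.0698,-0.0138,0.1019,15,-7,15.3,-3.3,-0.0698,-0.0138,0.1019,15,-7,15.3,-3.3,-0.0698,-0.0138,0.1019,15]}}

```text
time_s: 13.02
ee_pos: [486.4, 62.0, 263.0]
ee_rot: [148.6, -15.4, 77.8]
force: [0.5, 0.1, -1.1]
gripper_width: 24.0
```

>>> {"method": "servo_tool", "body": {"motion": [-7,15.3,-3.3,-0.0698,-0.0138,0.1019,15,-2.8,16.2,-9.5,-0.0698,-0.0138,0.1019,15,-2.8,16.2,-9.5,-0.0698,-0.0138,0.1019,15,0,0,0,0,0,0,15,0,0,0,0,0,0,15,0,0,0,0,0,0,15]}}

```text
time_s: 13.52
ee_pos: [474.7, 108.9, 241.7]
ee_rot: [145.5, -3.8, 95.6]
force: [-0.1, 0.3, -1.4]
gripper_width: 23.8
```

Run:
```python
from h import *
s,f=snap("wrist","w13"); print(s["time_s"],s["ee_pos"],s["ee_rot"],s["force"],s["gripper_width"],s["qpos"].round(1))
slotmeas(f,slotL); tipmeas(f)
R=Rdrv(7); go(s,R,slotL+ey*.2+n*60-R@TIP)
cv2.imwrite("pics/w13c.png",cv2.resize(f["image"][90:290,220:420,::-1],None,fx=3,fy=3,interpolation=cv2.INTER_CUBIC))
```

```text
13.5167 [474.66099451 108.91456484 241.66193709] [145.47120164  -3.82039082  95.56203513] [-0.12668661  0.28149054 -1.36511277] 23.78671315580481 [ 11.9  -4.2 123.9  -1.   25.6 -81.8]
exp -37.7 102.8 head circ -38.3 103.6 16.8 top d 12.9 361
slot 167 [-36.9 102.6] [2.2 7.9] phi 5.6 floor 4.5
tongue 173 -174.8
blade 170 x -9.0 8.8 y med -0.4 z [116.1 128.1 128.8]
target [474.3 108.2 245.1] dp [-0.3 -0.7  3.5] 3.5 rv [ 0.0032 -0.0019  0.0048] deg 0.35
```

View pics/w13c.png

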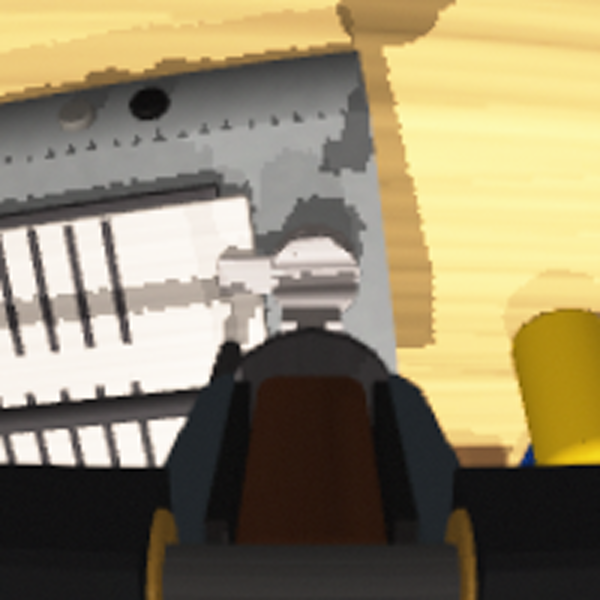

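>>> {"method": "servo_tool", "body": {"motion": [3.4,0.3,-4,0,0,0,15,3.4,0.5,-4.4,0,0,0,15,3.3,0.6,-4.5,0,0,0,15,3.3,0.7,-4.5,0,0,0,15,3.3,0.7,-4.5,0,0,0,15,3.3,0.7,-4.6,0,0,0,15,3.3,0.7,-4.6,0,0,0,15,0,0,0,0,0,0,15]}}

```text
time_s: 14.23
ee_pos: [497.7, 113.2, 209.0]
ee_rot: [145.6, -3.7, 95.6]
force: [-0.6, 0.2, -1.1]
gripper_width: 23.7
```

Run:
```python
from h import *
s,f=snap("wrist","w14"); print(s["time_s"],s["ee_pos"],s["ee_rot"],s["force"])
R=Rdrv(6.5); dp,rv=go(s,R,slotL+ey*.2+n*2-R@TIP); print("ex,ey,n",dp@ex,dp@ey,dp@n)
cv2.imwrite("pics/w14c.png",cv2.resize(f["image"][130:250,260:380,::-1],None,fx=5,fy=5,interpolation=cv2.INTER_CUBIC))
```

```text
14.2333 [497.71154896 113.21573112 209.0277959 ] [145.5974354   -3.73677573  95.64041021] [-0.63324155  0.15162233 -1.05969688]
target [506.8 114.9 197.5] dp [  9.1   1.7 -11.5] 14.8 rv [ 0.     -0.0049  0.0105] deg 0.66
ex,ey,n 1.013117210501532 -0.18418190546343616 -14.723703413974826
```

View pics/w14c.png

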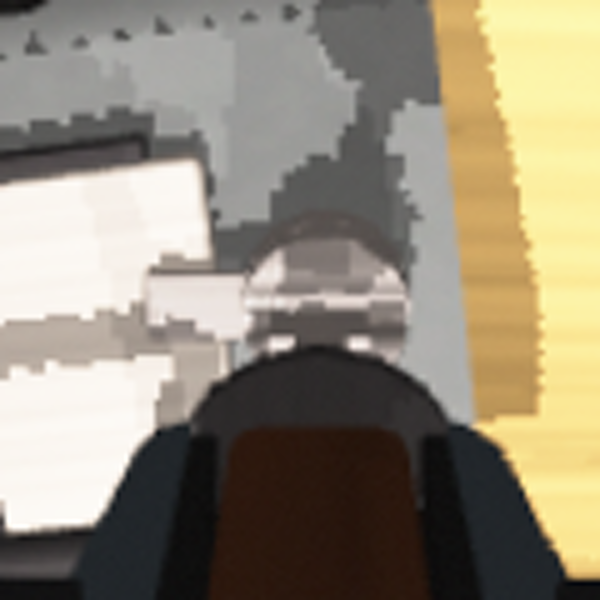

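Aligned. I'll insert, then start the turn.

>>> {"method": "servo_tool", "body": {"motion": [1.9,0.3,-2.1,0,0,0,15,1.9,0.4,-2.3,0,0,0,15,1.7,0.3,-2.4,0,0,0,15,1.7,0.3,-2.4,0,0,0,15,1.4,0.2,-1.8,0,0,0,15,0.8,0.2,-1.2,0,0,0,15,0,0,0,0,0,0,15]}}

```text
time_s: 14.87
ee_pos: [507.0, 114.9, 197.8]
ee_rot: [145.5, -3.7, 95.6]
force: [0.4, 1.1, -0.9]
gripper_width: 24.0
```

Run:
```python
from h import *
s,f=snap("wrist","w15"); print(s["time_s"],s["ee_pos"],s["ee_rot"],s["force"],s["torque"])
R=Rdrv(6.5); dp,rv=go(s,R,slotL+ey*.2+n*2-R@TIP); print("ex,ey,n",dp@ex,dp@ey,dp@n)
cv2.imwrite("pics/w15c.png",cv2.resize(f["image"][130:250,260:380,::-1],None,fx=5,fy=5,interpolation=cv2.INTER_CUBIC))
```

```text
14.8667 [507.03309209 114.88657908 197.81730883] [145.50932895  -3.74427874  95.64679941] [ 0.41574601  1.13512328 -0.91512257] [-0.00594059  0.33565403 -0.00564646]
target [506.8 114.9 197.5] dp [-0.2  0.  -0.3] 0.4 rv [-0.0002 -0.0034  0.0105] deg 0.63
ex,ey,n -0.3479686751970997 0.053449531848648084 -0.11381306278932582
```

View pics/w15c.png

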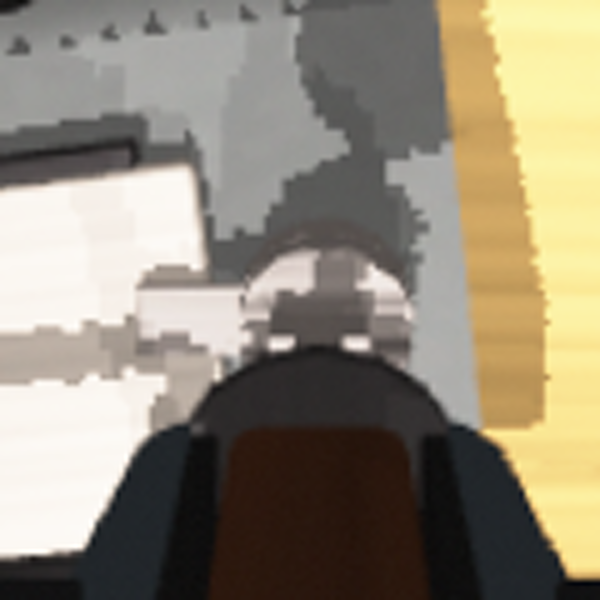

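>>> {"method": "servo_tool", "body": {"motion": [0.2,0.1,-0.3,0,0,0,15,0.03,0.2,0.03,0.0683,0.014,-0.1,15,0.03,0.2,0.03,0.0683,0.014,-0.1,15,0.05,0.2,0.05,0.0683,0.014,-0.1,15,0.07,0.2,0.07,0.0683,0.014,-0.1,15,0.1,0.2,0.1,0.0683,0.014,-0.1,15,0.15,0.2,0.1,0.0683,0.014,-0.1,15,0.16,0.16,0.12,0.0683,0.014,-0.1,15]}}

```text
time_s: 15.58
ee_pos: [507.4, 116.3, 198.3]
ee_rot: [159.0, -28.1, 50.6]
force: [-1.6, 0.8, -1.4]
gripper_width: 24.1
```

>>> {"method": "servo_tool", "body": {"motion": [0.17,0.14,0.13,0.0683,0.014,-0.1,15,0.18,0.12,0.13,0.0683,0.014,-0.1,15,0.18,0.1,0.14,0.0683,0.014,-0.1,15,0.19,0.08,0.14,0.0683,0.014,-0.1,15,0.19,0.06,0.14,0.0683,0.014,-0.1,15,0.19,0.04,0.14,0.0683,0.014,-0.1,15,0.19,0.03,0.14,0.0683,0.014,-0.1,15,0,0,0,0,0,0,15]}}

```text
time_s: 16.25
ee_pos: [508.5, 117.0, 199.0]
ee_rot: [-169.7, -33.2, -6.3]
force: [-1.3, 1.2, -0.5]
gripper_width: 23.7
```

Run:
```python
from h import *
s,f=snap("wrist","w16"); print(s["time_s"],s["ee_pos"],s["ee_rot"],s["force"],s["torque"],s["torque"]@n,s["qpos"].round(1))
R=Rn.from_euler('xyz',s["ee_rot"],degrees=True).as_matrix(); p=np.degrees(np.arctan2(R[:,0]@ex,R[:,0]@ey)); print("phi",p)
R=Rdrv(p); dp,rv=go(s,R,slotL+ey*.2+n*2-R@TIP); print("ex,ey,n",dp@ex,dp@ey,dp@n)
cv2.imwrite("pics/w16c.png",cv2.resize(f["image"][130:250,260:380,::-1],None,fx=5,fy=5,interpolation=cv2.INTER_CUBIC))
```

```text
16.25 [508.45523662 117.02923708 199.03185028] [-169.72423876  -33.17085997   -6.3159636 ] [-1.27083037  1.18881354 -0.52503552] [0.21286897 0.80241741 0.32266467] 0.053370201681355894 [ 11.5   2.4 124.7   0.9  18.3  14. ]
phi 104.92160859215888
target [508.5 117.  199. ] dp [ 0.  -0.1 -0.1] 0.1 rv [-0.0022 -0.0059 -0.0024] deg 0.39
ex,ey,n -0.036665579387748864 -0.05333243159892299 -0.06795840901169858
```

View pics/w16c.png

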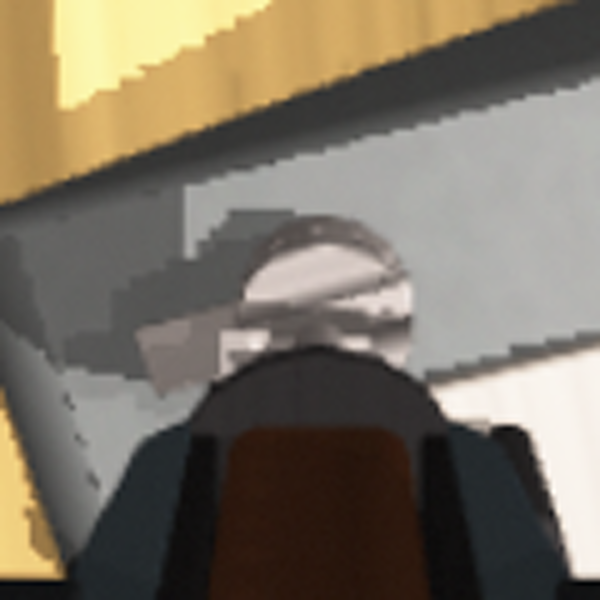

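>>> {"method": "servo_tool", "body": {"motion": [0,0,0,-0.0588,-0.012,0.0862,15,-1.7,-0.3,2.5,0,0,0,15,-4,-0.8,5.7,0,0,0,15,-6.7,-1.4,9.8,0,0,0,15,-8.4,-1.7,12.3,0,0,0,15,-8.4,-1.7,12.3,0,0,0,15,-8.4,-1.7,12.3,0,0,0,15,-5,-1,12,0,0,0,15,0,0,5,0,0,0,15]}}

```text
time_s: 17.05
ee_pos: [466.3, 108.2, 273.9]
ee_rot: [-173.7, -34.3, 0.9]
force: [0.6, -0.4, -0.5]
gripper_width: 23.9
```

Run:
```python
from h import *
s,f=snap("wrist","w17"); print(s["time_s"],s["ee_pos"],s["ee_rot"],s["force"],s["gripper_width"],s["qpos"].round(1))
slotmeas(f,slotL); tipmeas(f)
R=Rn.from_euler('xyz',[180,0,6.5],degrees=True).as_matrix()
go(s,R,[552.7,-338.3,300])
cv2.imwrite("pics/w17c.png",cv2.resize(f["image"][90:290,220:420,::-1],None,fx=3,fy=3,interpolation=cv2.INTER_CUBIC))
```

```text
17.05 [466.31186773 108.18937318 273.90954427] [-173.71946663  -34.34760387    0.88107906] [ 0.58487926 -0.36395331 -0.45478485] 23.882045266769783 [ 11.5  -7.  121.2   0.4  31.    8.4]
exp -37.7 102.8 head circ -38.3 103.6 16.8 top d 13.1 421
slot 135 [-38.2 102. ] [2.1 8. ] phi -89.3 floor 4.6
tongue 138 -91.9
blade 170 x -9.3 8.5 y med 0.6 z [116.4 128.4 129. ]
target [ 552.7 -338.3  300. ] dp [  86.4 -446.5   26.1] 455.5 rv [-0.1447  0.5909  0.0622] deg 35.04
```

View pics/w17c.png

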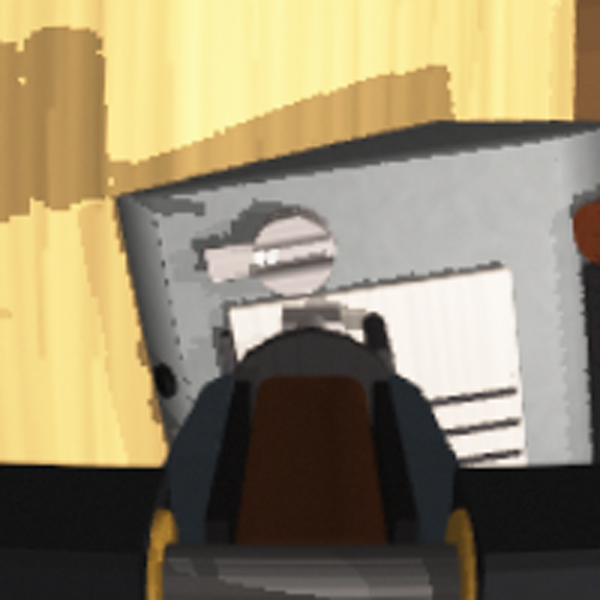

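Left fastener at about 91°. Carrying the driver back to the rack.

>>> {"method": "servo_tool", "body": {"motion": [2,-15,30,-0.0121,0.0492,0.0052,15,7.5,-35,18,-0.0121,0.0492,0.0052,15,7.5,-39,5,-0.0121,0.0492,0.0052,15,7.5,-39,0,-0.0121,0.0492,0.0052,15,7.5,-39,0,-0.0121,0.0492,0.0052,15,7.5,-39,0,-0.0121,0.0492,0.0052,15,7.5,-39,0,-0.0121,0.0492,0.0052,15,7.5,-39,0,-0.0121,0.0492,0.0052,15,7.5,-39,-2,-0.0121,0.0492,0.0052,15,7.5,-39,-5,-0.0121,0.0492,0.0052,15]}}

```text
time_s: 17.93
ee_pos: [536.8, -256.5, 317.3]
ee_rot: [-179.4, -5.5, 5.9]
force: [-0.2, -0.2, -0.0]
gripper_width: 23.5
```

>>> {"method": "servo_tool", "body": {"motion": [7.5,-39,-8,-0.0121,0.0492,0.0052,15,7.5,-38,-8,-0.0121,0.0492,0.0052,15,2,-8,-5,0,0,0,15,0,0,0,0,0,0,15,0,0,0,0,0,0,15,0,0,0,0,0,0,15]}}

```text
time_s: 18.43
ee_pos: [552.9, -337.5, 296.8]
ee_rot: [180.0, 0.2, 6.6]
force: [0.2, 0.2, -2.3]
gripper_width: 23.6
```

Run:
```python
from h import *
s,f=snap("wrist","w18"); print(s["time_s"],s["ee_pos"],s["ee_rot"],s["force"],s["gripper_width"])
tipmeas(f)
R=Rn.from_euler('xyz',[180,0,6.5],degrees=True).as_matrix()
go(s,R,[552.7,-338.3,142])
W=wcloud(f,f["pos"],f["rot"]); vv,uu=np.mgrid[0:400,0:640]
px=wproj(f,f["pos"],f["rot"],[553,-340.4,95])[0]; print("hole px",px)
m=(np.hypot(uu-px[0],vv-px[1])<45)&(W[...,2]<85)&(np.hypot(W[...,0]-553,W[...,1]+341)<60)
k,l,st,ce=cv2.connectedComponentsWithStats(cv2.morphologyEx(m.astype(np.uint8),cv2.MORPH_OPEN,np.ones((3,3))))
print(st[1:])
j=1+np.argmax(st[1:,4])
c=cv2.findContours((l==j).astype(np.uint8),cv2.RETR_EXTERNAL,cv2.CHAIN_APPROX_NONE)[0][0][:,0]
o,dd=wray(f,f["pos"],f["rot"],c[:,0],c[:,1]); X=o+dd*((95-o[2])/dd[:,2])[:,None]
print("hole",cv2.minAreaRect(X[:,:2].astype(np.float32)))
cv2.imwrite("pics/w18c.png",cv2.resize(f["image"][90:290,220:420,::-1],None,fx=3,fy=3,interpolation=cv2.INTER_CUBIC))
```

```text
18.4333 [ 552.86147311 -337.48237187  296.78331635] [1.79967033e+02 1.70732471e-01 6.59328056e+00] [ 0.15370158  0.24881349 -2.33868324] 23.645728505370542
blade 171 x -8.7 9.2 y med 0.5 z [116.5 128.2 129.1]
target [ 552.7 -338.3  142. ] dp [  -0.2   -0.8 -154.8] 154.8 rv [ 0.0009 -0.0029 -0.0016] deg 0.2
hole px [323.66131461 175.62353128]
[[312 163  27  25 645]]
hole ((554.3983764648438, -339.603515625), (30.551773071289062, 28.882516860961914), 6.703091621398926)
```

View pics/w18c.png

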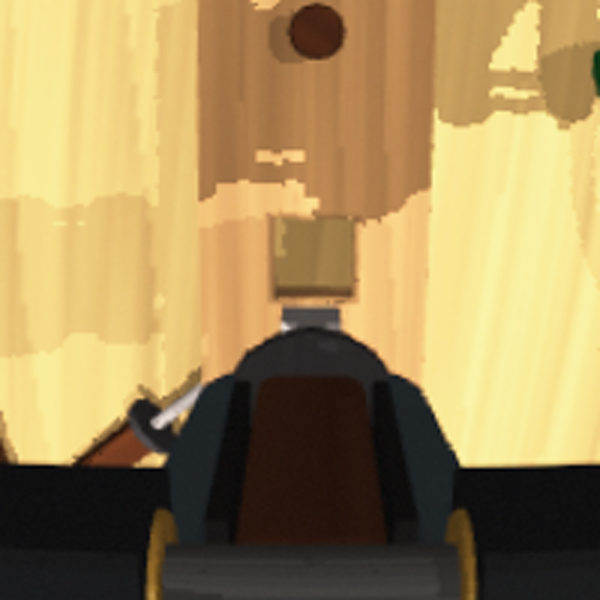

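Hole at (325,177), with the blade centred over it. Lowering.

>>> {"method": "servo_tool", "body": {"motion": [0.3,-0.4,-15,0,0,0,15,0.2,-0.3,-15,0,0,0,15,0,0,-18,0,0,0,15,0,0,-18,0,0,0,15,0,0,-18,0,0,0,15,0,0,-18,0,0,0,15,0,0,-18,0,0,0,15,0,0,-15,0,0,0,15,0,0,-10,0,0,0,15,0,0,0,0,0,0,15]}}

```text
time_s: 19.32
ee_pos: [552.5, -337.7, 150.2]
ee_rot: [-179.9, 0.3, 6.6]
force: [-0.8, -0.1, -1.5]
gripper_width: 23.9
```

>>> {"method": "servo_tool", "body": {"motion": [0,0,-3,0,0,0,15,0,0,-3,0,0,0,15,0,0,-1.5,0,0,0,15,0,0,0,0,0,0,15]}}

```text
time_s: 19.65
ee_pos: [553.7, -339.4, 144.2]
ee_rot: [179.9, 0.2, 6.6]
force: [-0.4, 0.1, -2.4]
gripper_width: 23.9
```

>>> {"method": "servo_tool", "body": {"motion": [0,0,-1,0,0,0,15,0,0,-0.7,0,0,0,15,0,0,0,0,0,0,15]}}

```text
time_s: 19.9
ee_pos: [553.7, -339.6, 142.6]
ee_rot: [179.9, 0.2, 6.6]
force: [-0.2, 0.0, 1.1]
gripper_width: 23.9
```

>>> {"method": "servo_tool", "body": {"motion": [0,0,0,0,0,0,60,0,0,0,0,0,0,60,0,0,0,0,0,0,60,0,0,0,0,0,0,60,0,0,20,0,0,0,60,0,0,30,0,0,0,60,0,0,35,0,0,0,60,0,0,35,0,0,0,60,0,0,35,0,0,0,60,0,0,0,0,0,0,60]}}

```text
time_s: 20.73
ee_pos: [555.9, -340.9, 305.6]
ee_rot: [179.4, -0.4, 6.6]
force: [-0.0, -0.2, 0.8]
gripper_width: 54.8
```

Run:
```python
from h import *
s,f=snap("wrist","w19"); print(s["time_s"],s["ee_pos"],s["ee_rot"],s["force"],s["gripper_width"],s["qpos"].round(1))
P=wcloud(f,f["pos"],f["rot"])
m=(P[...,2]>168)&(P[...,2]<182)&(np.hypot(P[...,0]-553,P[...,1]+342)<30)
q=P[m]; print(m.sum(),q.mean(0),cv2.minAreaRect(q[:,:2].astype(np.float32)))
# bar pose: middle of bar
bar=c0+ex*(-9.56)+ey*(-3.45)+n*(50+0); print("bar",bar, "top measured d 53.6")
```

```text
20.7333 [ 555.85623689 -340.87681657  305.62544496] [179.40564441  -0.44593524   6.56488889] [-0.02313318 -0.20011567  0.76509327] 54.82164526063867 [-32.4  23.4  71.6  -0.2  84.3 -39. ]
565 [ 553.39700387 -341.04698716  174.34658369] ((553.4596557617188, -341.7228088378906), (22.203277587890625, 22.86515235900879), 5.993086814880371)
bar [599.46635653  24.99384535 145.78783931] top measured d 53.6
```

View pics/w19.png

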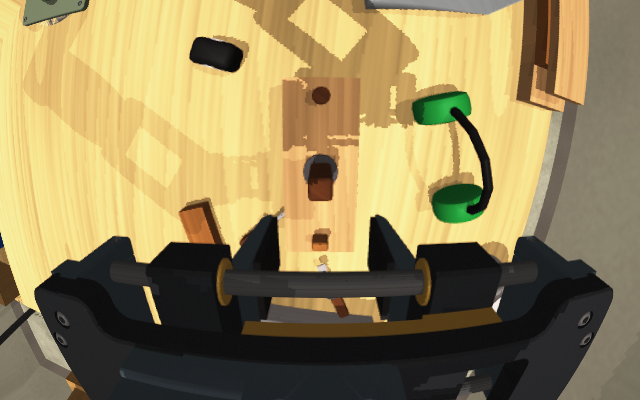

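The driver stands upright in the hole at (320,180). I'll check that the loose look-alikes did not move.

Run:
```python
from h import *
s,f=snap("scene","s20"); g=load("scene0")
a=np.hstack([x["image"][190:320,140:290] for x in (g,f)])[:,:,::-1]
cv2.imwrite("pics/s20c.png",cv2.resize(a,None,fx=2.6,fy=2.6,interpolation=cv2.INTER_CUBIC))
```

```text
(no output)
```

View pics/s20c.png

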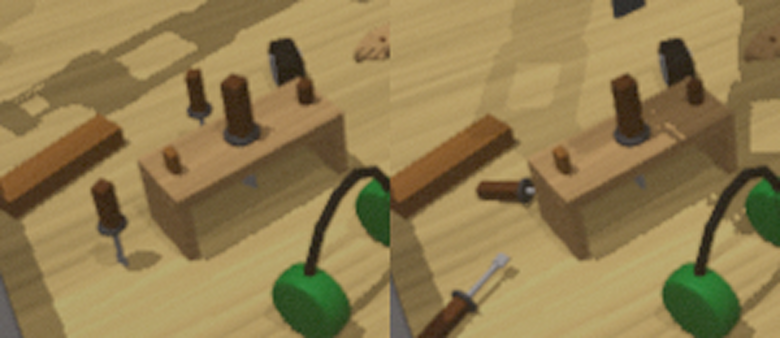

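Run:
```python
from h import *
c=lambda x:x[190:320,140:290]
a=np.hstack([c(load("scene0")["image"]),c(load("s5")["image"])])[:,:,::-1]
cv2.imwrite("pics/s5c.png",cv2.resize(a,None,fx=2.6,fy=2.6,interpolation=cv2.INTER_CUBIC))
w=[load(k)["image"][90:190,190:430,::-1] for k in("w1","w4")]
cv2.imwrite("pics/w14cmp.png",cv2.resize(np.vstack(w),None,fx=2.6,fy=2.6,interpolation=cv2.INTER_CUBIC))
```

```text
(no output)
```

View pics/s5c.png

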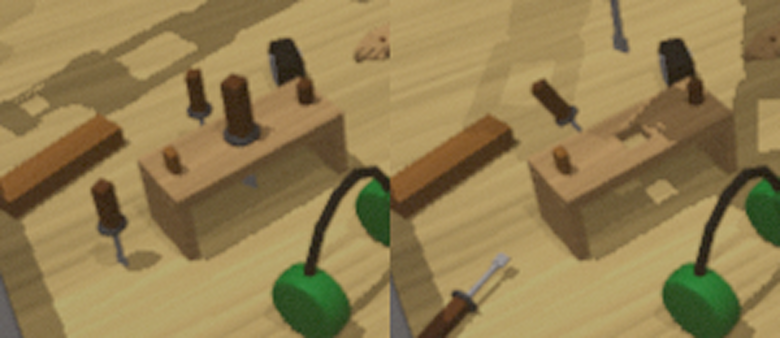

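View pics/w14cmp.png

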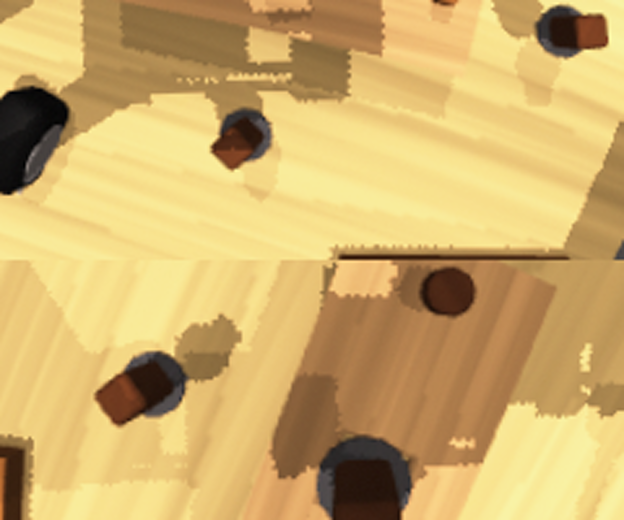

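The two loose look-alikes had been balanced on their tips. They toppled by themselves (one already down, the other part-way over, at t≈7 s) with the arm nowhere near, and they lie on the bench. Next is the panel.

```bash
cat >> h.py <<'E'
BAR=c0+ex*(-9.55)+ey*(-3.3)+n*50
E
python3 - <<'E'
from h import *
from workcell import sensors
s=sensors.state(); R=Rdrv(90); print(BAR)
for h in(90,0): go(s,R,BAR+n*h)
E
```

```text
[599.44423298  25.14243162 145.79355479]
target [549.1  14.8 219.6] dp [ -4.9 354.5 -79.3] 363.3 rv [ 0.0996 -0.6012  0.0862] deg 35.26
target [599.4  25.1 145.8] dp [  45.5  364.8 -153.1] 398.3 rv [ 0.0996 -0.6012  0.0862] deg 35.26
```

>>> {"method": "servo_tool", "body": {"motion": [-0.5,35.5,0,0.01,-0.0601,0.0086,60,-0.5,35.5,0,0.01,-0.0601,0.0086,60,-0.5,35.5,0,0.01,-0.0601,0.0086,60,-0.5,35.5,-5,0.01,-0.0601,0.0086,60,-0.5,35.5,-10,0.01,-0.0601,0.0086,60,-0.5,35.5,-12,0.01,-0.0601,0.0086,60,-0.5,35.5,-13,0.01,-0.0601,0.0086,60,-0.5,35.5,-13,0.01,-0.0601,0.0086,60,-0.5,35.5,-13,0.01,-0.0601,0.0086,60,-0.5,35.5,-13,0.01,-0.0601,0.0086,60]}}

```text
time_s: 21.67
ee_pos: [546.6, 16.8, 216.0]
ee_rot: [-179.8, -34.7, 11.5]
force: [0.9, 0.8, -0.0]
gripper_width: 55.1
```

>>> {"method": "servo_tool", "body": {"motion": [0,0,0,0,0,0,60,0,0,0,0,0,0,60,0,0,0,0,0,0,60]}}

```text
time_s: 21.92
ee_pos: [548.6, 15.5, 217.6]
ee_rot: [-179.8, -34.6, 11.6]
force: [-0.4, -0.9, 0.5]
gripper_width: 54.4
```

Run:
```python
from h import *
s,f=snap("wrist","w21"); print(s["time_s"],s["ee_pos"],s["ee_rot"],s["force"],s["gripper_width"],s["qpos"].round(1))
R=Rdrv(90); go(s,R,BAR)
P=wcloud(f,f["pos"],f["rot"]); d=(P-c0)@n; a=(P-c0)@ex; b=(P-c0)@ey
m=(d>45)&(d<60)&(abs(a+10)<25)&(abs(b)<90); q=np.c_[a[m],b[m]].astype(np.float32); print("bar",m.sum(),cv2.minAreaRect(q),np.percentile(d[m],95))
```

```text
21.9167 [548.63048971  15.52605813 217.6182061 ] [-179.84247693  -34.63428914   11.60190195] [-0.44107976 -0.93250942  0.53920166] 54.40111794915496 [ -5.1   3.9 119.8  23.4  24.6 -35.4]
target [599.4  25.1 145.8] dp [ 50.8   9.6 -71.8] 88.5 rv [-0.0014 -0.0043 -0.0016] deg 0.27
bar 1865 ((-9.86515998840332, 3.8001327514648438), (135.1186981201172, 9.438566207885742), 89.8955307006836) 55.26746837255783
```

View pics/w21.png

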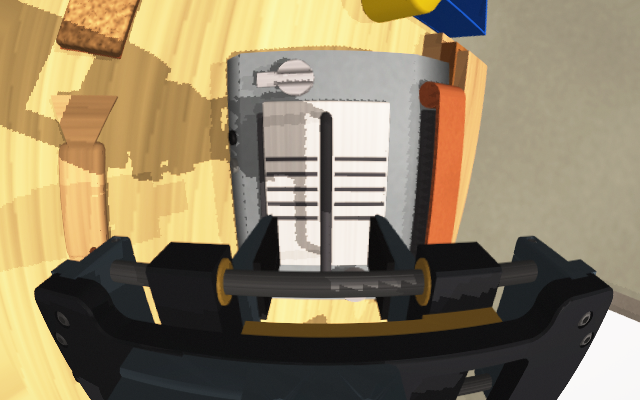

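The bar (column 325) sits between the jaws (240–395). Descending and closing.

>>> {"method": "servo_tool", "body": {"motion": [7,1.3,-9.9,0,0,0,60,7,1.3,-9.9,0,0,0,60,7,1.3,-9.9,0,0,0,60,7,1.3,-9.9,0,0,0,60,6.8,1.3,-9.7,0,0,0,60,6.5,1.3,-9.2,0,0,0,60,5.3,1,-7.5,0,0,0,60,3.5,0.7,-5,0,0,0,60,0,0,0,0,0,0,60,0,0,0,0,0,0,60]}}

```text
time_s: 22.8
ee_pos: [599.0, 24.5, 146.8]
ee_rot: [-179.8, -34.7, 11.5]
force: [0.7, -0.3, 0.1]
gripper_width: 54.2
```

Run:
```python
from h import *
from workcell import sensors
s=sensors.state(); print(s["ee_pos"],s["force"]); dp,_=go(s,Rdrv(90),BAR); print(dp@ex,dp@ey,dp@n)
```

```text
[599.01336023  24.54364878 146.83938651] [ 0.73993579 -0.29959311  0.08808492]
target [599.4  25.1 145.8] dp [ 0.4  0.6 -1. ] 1.3 rv [-0.0019 -0.004  -0.0005] deg 0.25
-0.15260639168182893 0.4999140707022892 -1.1682266095278613
```

>>> {"method": "servo_tool", "body": {"motion": [0,0,0,0,0,0,0,0,0,0,0,0,0,0,0,0,0,0,0,0,0,0,0,0,0,0,0,0,0,0,0,0,0,0,0,0,0,0,0,0,0,0,0,0,0,0,0,0,0], "newtons": 55}}

```text
time_s: 23.38
ee_pos: [598.6, 25.2, 147.2]
ee_rot: [-179.8, -34.7, 11.6]
force: [0.1, -1.1, 0.0]
gripper_width: 10.4
```

>>> {"method": "servo_tool", "body": {"motion": [-1.1,-0.2,1.6,0,0,0,0,-2.2,-0.5,3.3,0,0,0,0,-3.4,-0.7,4.9,0,0,0,0,-4.5,-0.9,6.6,0,0,0,0,-4.5,-0.9,6.6,0,0,0,0,-4.5,-0.9,6.6,0,0,0,0,0,0,0,0,0,0,0]}}

```text
time_s: 23.97
ee_pos: [577.7, 20.9, 178.2]
ee_rot: [-179.9, -34.8, 11.6]
force: [0.4, -0.3, -3.3]
gripper_width: 8.9
```

Run:
```python
from h import *
s,f=snap("wrist","w22"); print(s["time_s"],s["ee_pos"],s["ee_rot"],s["force"],s["gripper_width"],s["qpos"].round(1))
s,f=snap("side","d22"); cv2.imwrite("pics/d22c.png",cv2.resize(f["image"][120:320,200:400,::-1],None,fx=3,fy=3,interpolation=cv2.INTER_CUBIC))
```

```text
23.9667 [577.71058316  20.85551683 178.22248864] [-179.85621512  -34.7654697    11.59874404] [ 0.43203332 -0.28765508 -3.32711985] 8.878035342381484 [ -4.    9.4 120.3  28.9  18.7 -40.5]
```

View pics/w22.png

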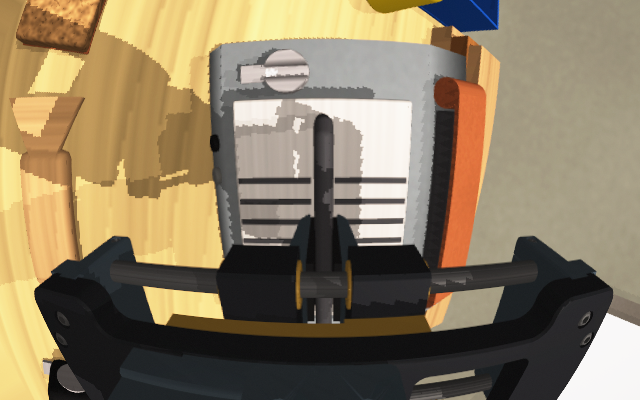

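View pics/d22c.png

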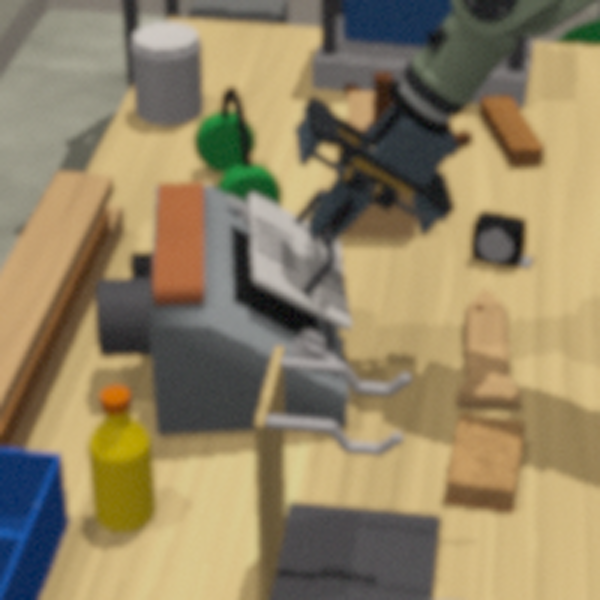

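The panel is lifted clear at (300,150) in the wrist view and level in the grip. Next I'll work out the turn towards the hook.

Run:
```python
from h import *
from workcell import sensors
s=sensors.state(); R=Rn.from_euler('xyz',[180,0,0],degrees=True).as_matrix()
dp,rv=go(s,R,[400,362,245]); print(rv/7)
```

```text
target [400 362 245] dp [-178.1  341.1   67.8] 390.7 rv [-0.064   0.6035 -0.1968] deg 36.55
[-0.00914163  0.08620977 -0.028109  ]
```

>>> {"method": "servo_tool", "body": {"motion": [-12,0,25,0,0,0,0,-18,5,30,0,0,0,0,-18,20,28,-0.0091,0.0862,-0.0281,0,-14.4,35,0,-0.0091,0.0862,-0.0281,0,-14.4,35,0,-0.0091,0.0862,-0.0281,0,-14.4,35,0,-0.0091,0.0862,-0.0281,0,-14.4,35,0,-0.0091,0.0862,-0.0281,0,-14.4,35,-3,-0.0091,0.0862,-0.0281,0,-14.4,35,-3,-0.0091,0.0862,-0.0281,0,-14.4,35,-3,0,0,0,0]}}

```text
time_s: 24.9
ee_pos: [442.0, 280.5, 240.1]
ee_rot: [-178.9, -2.9, 1.1]
force: [1.5, 0.6, -2.5]
gripper_width: 8.9
```

>>> {"method": "servo_tool", "body": {"motion": [-14.4,35,-3,0,0,0,0,-14,35,-3,0,0,0,0,0,30,0,0,0,0,0,0,6,0,0,0,0,0,0,0,0,0,0,0,0,0,0,0,0,0,0,0]}}

```text
time_s: 25.4
ee_pos: [411.7, 383.8, 234.0]
ee_rot: [-179.0, -2.9, 1.2]
force: [1.2, 0.5, -3.7]
gripper_width: 8.4
```

Run:
```python
from h import *
s,f=snap("wrist","w23"); print(s["time_s"],s["ee_pos"],s["ee_rot"],s["force"],s["gripper_width"],s["qpos"].round(1))
s,f=snap("side","d23"); cv2.imwrite("pics/d23c.png",cv2.resize(f["image"][180:380,240:440,::-1],None,fx=3,fy=3,interpolation=cv2.INTER_CUBIC))
```

```text
25.4 [411.71140052 383.84431915 233.9695533 ] [-178.98136029   -2.90648246    1.21475323] [ 1.2309188   0.47562837 -3.69972588] 8.43305764453396 [42.5 15.8 93.2 -1.2 68.1 41.7]
```

View pics/w23.png

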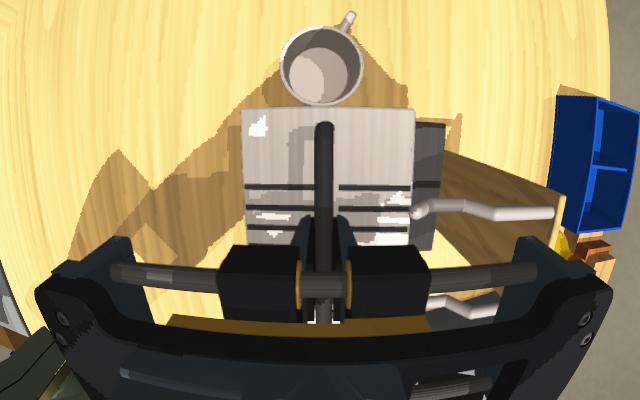

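View pics/d23c.png

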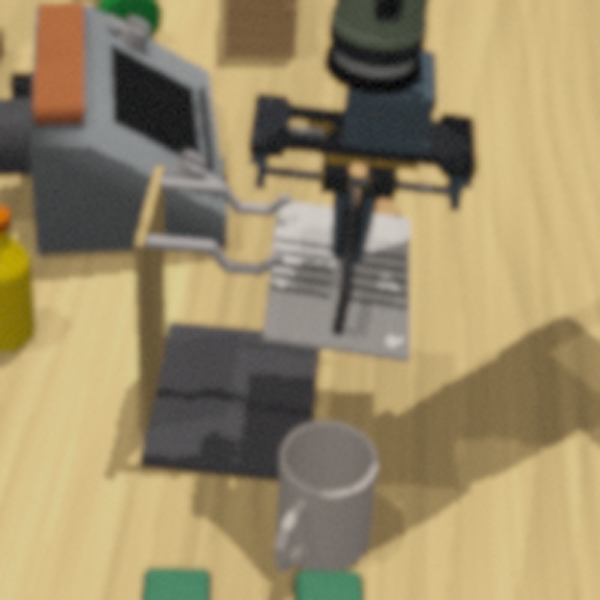

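The panel is in front of the hook, with the arm tips at (415,212) in the wrist view, but y is 22 mm too far. Correcting.

Run:
```python
from h import *
from workcell import sensors
s=sensors.state(); R=Rn.from_euler('xyz',[180,0,0],degrees=True).as_matrix()
go(s,R,[411,362.2,241])
```

```text
target [411.  362.2 241. ] dp [ -1.  -20.6   6.6] 21.7 rv [-0.0186  0.0508 -0.0198] deg 3.3
```

>>> {"method": "servo_tool", "body": {"motion": [0,-5,4,-0.006,0.017,-0.007,0,0,-8,3,-0.006,0.017,-0.007,0,0,-8,0,-0.006,0.017,-0.006,0,0,0,0,0,0,0,0,0,0,0,0,0,0,0]}}

```text
time_s: 25.92
ee_pos: [412.3, 362.1, 241.6]
ee_rot: [-179.9, -0.0, -0.1]
force: [-0.6, -0.3, -2.7]
gripper_width: 8.8
```

Run:
```python
from h import *
s,f=snap("wrist","w24"); print(s["time_s"],s["ee_pos"],s["ee_rot"],s["force"],s["gripper_width"])
R=Rn.from_euler('xyz',[180,0,0],degrees=True).as_matrix()
go(s,R,[497.5,362.2,236])
P=wcloud(f,f["pos"],f["rot"]); vv,uu=np.mgrid[0:400,0:640]
m=(uu>235)&(uu<310)&(vv>105)&(vv<240)&(P[...,2]>140)&(P[...,2]<210); q=P[m]
c=q.mean(0); nn=np.linalg.svd(q-c)[2][2]; nn*=np.sign(nn[2]); print("panel plane",c,nn,"tilt x,y deg",np.degrees(nn[:2]))
m=(uu>315)&(uu<335)&(vv>118)&(vv<210)&(P[...,2]>225); q=P[m]; print("bar",q.mean(0),q[:,1].max(),np.percentile(q[:,2],[50,95]))
l=cv2.fitLine(q[:,:2].astype(np.float32),cv2.DIST_HUBER,0,.01,.01).ravel(); print(l)
```

```text
25.9167 [412.26720615 362.12323393 241.59606837] [-1.79897826e+02 -1.50930810e-02 -6.33635121e-02] [-0.62683293 -0.32140714 -2.67665322] 8.81224106381565
target [497.5 362.2 236. ] dp [85.2  0.1 -5.6] 85.4 rv [-0.0018  0.0003  0.0011] deg 0.12
panel plane [378.95168328 397.8128012  186.20415058] [-0.04743014  0.05588782  0.99730985] tilt x,y deg [-2.71754687  3.20213625]
bar [413.10263827 412.02471981 240.43207801] 434.17063848401136 [241.09617327 243.00653473]
[ 1.2264139e-02 -9.9992478e-01  4.1311133e+02  4.1233884e+02]
```

>>> {"method": "servo_tool", "body": {"motion": [8,0,-1,0.018,0,0,0,12,0,-1,0.018,0,0,0,15,0,-1,0.018,0,0,0,15,0,-1,0,0,0,0,15,0,-1,0,0,0,0,12,0,0,0,0,0,0,8,0,0,0,0,0,0,0,0,0,0,0,0,0,0,0,0,0,0,0,0]}}

```text
time_s: 26.72
ee_pos: [496.6, 363.0, 236.2]
ee_rot: [-176.8, 0.1, 0.0]
force: [0.2, -0.5, -3.0]
gripper_width: 8.6
```

Run:
```python
from h import *
s,f=snap("wrist","w25"); print(s["time_s"],s["ee_pos"],s["ee_rot"],s["force"],s["gripper_width"])
s,f=snap("side","d25"); cv2.imwrite("pics/d25c.png",cv2.resize(f["image"][180:380,240:440,::-1],None,fx=3,fy=3,interpolation=cv2.INTER_CUBIC))
```

```text
26.7167 [496.64457178 363.02415707 236.20006504] [-1.76833015e+02  5.68103599e-02  3.32806787e-02] [ 0.1535767  -0.51756116 -3.02651702] 8.625487441942944
```

View pics/w25.png

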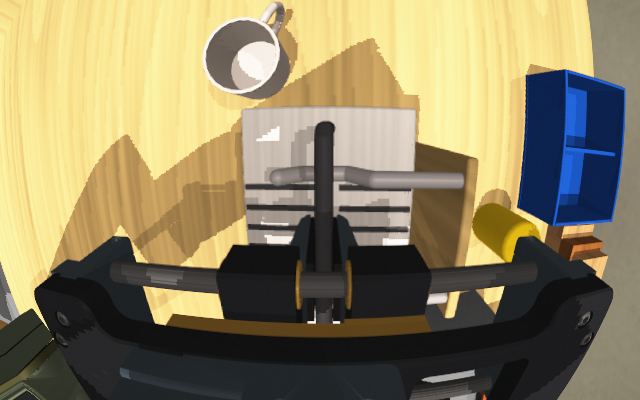

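View pics/d25c.png

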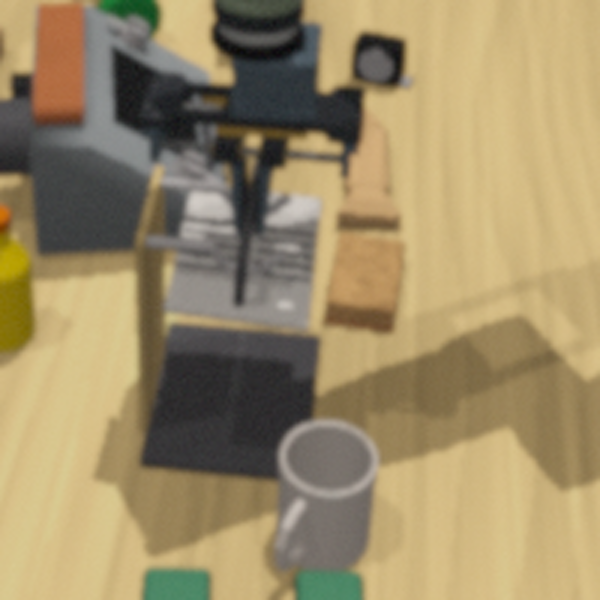

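The bar (column 324) is over the level part of the arm (300–350). Lowering.

>>> {"method": "servo_tool", "body": {"motion": [0,0,-4,0,0,0,0,0,0,-5,0,0,0,0,0,0,-5,0,0,0,0,0,0,-4,0,0,0,0,0,0,-3,0,0,0,0,0,0,-2,0,0,0,0,0,0,0,0,0,0,0,0,0,0,0,0,0,0]}}

```text
time_s: 27.48
ee_pos: [496.8, 363.1, 213.4]
ee_rot: [-176.8, 0.0, 0.1]
force: [1.4, 0.7, -3.0]
gripper_width: 8.6
```

>>> {"method": "servo_tool", "body": {"motion": [0,0,-1.5,0,0,0,0,0,0,-1,0,0,0,0,0,0,0,0,0,0,0]}}

```text
time_s: 27.73
ee_pos: [496.7, 363.0, 211.0]
ee_rot: [-176.8, -0.0, 0.1]
force: [1.1, 0.3, -2.9]
gripper_width: 8.5
```

>>> {"method": "servo_tool", "body": {"motion": [0,0,-1,0,0,0,0,0,0,-0.5,0,0,0,0,0,0,0,0,0,0,0]}}

```text
time_s: 27.98
ee_pos: [496.8, 363.1, 210.6]
ee_rot: [-176.8, -0.1, 0.1]
force: [-0.9, -0.7, 2.8]
gripper_width: 8.8
```

>>> {"method": "servo_tool", "body": {"motion": [0,0,-0.7,0,0,0,0,0,0,0,0,0,0,0,0,0,0,0,0,0,0]}}

```text
time_s: 28.23
ee_pos: [496.8, 363.2, 210.5]
ee_rot: [-176.8, -0.1, 0.1]
force: [-2.4, -1.0, 6.5]
gripper_width: 8.8
```

Run:
```python
from h import *
s,f=snap("wrist","w26"); print(s["time_s"],s["ee_pos"],s["ee_rot"],s["force"],s["torque"],s["gripper_width"])
P=wcloud(f,f["pos"],f["rot"]); vv,uu=np.mgrid[0:400,0:640]
m=(uu>245)&(uu<305)&(vv>115)&(vv<240)&(P[...,2]>120)&(P[...,2]<190); q=P[m]
c=np.median(q,0); q=q[abs(q[:,2]-c[2])<15]; nn=np.linalg.svd(q-q.mean(0))[2][2]; nn*=np.sign(nn[2]); print("panel",c,nn)
m=(uu>315)&(uu<335)&(vv>115)&(vv<215)&(P[...,2]>200)&(P[...,2]<230)
for lo in range(118,215,12):
    k=m&(vv>=lo)&(vv<lo+12); q=P[k]; print(lo,q[:,1].mean().round(1),q[:,0].mean().round(1),np.percentile(q[:,2],90).round(1))
```

```text
28.2333 [496.83713252 363.1524187  210.46687615] [-1.76769276e+02 -8.61482906e-02  5.59286720e-02] [-2.38286487 -1.00740277  6.47404125] [-0.39722692  0.37055525  0.00922294] 8.822868522834867
panel [461.81840735 402.88734956 156.80018047] [-0.05093755  0.00311436  0.99869698]
118 433.1 497.4 209.3
130 428.3 497.5 213.3
142 422.4 497.5 214.0
154 416.4 497.6 213.9
166 410.2 497.7 213.8
178 404.1 497.9 214.0
190 397.9 497.6 213.9
202 391.6 497.6 213.8
214 388.1 497.6 213.6
```

View pics/w26.png

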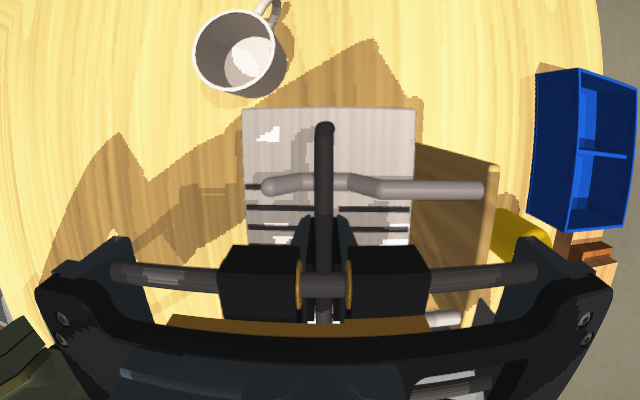

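The bar rests on both arms (level at 214 top, and the force has reversed). Releasing and backing straight up.

>>> {"method": "servo_tool", "body": {"motion": [0,0,0.5,0,0,0,20,0,0,0,0,0,0,45,0,0,0,0,0,0,45,0,0,0,0,0,0,45,0,0,0,0,0,0,45,0,0,0,0,0,0,45]}}

```text
time_s: 28.78
ee_pos: [496.8, 363.1, 209.1]
ee_rot: [-176.8, 0.0, 0.1]
force: [-0.2, 0.3, 0.3]
gripper_width: 40.4
```

Run:
```python
from h import *
s,f=snap("wrist","w27"); print(s["time_s"],s["ee_pos"],s["ee_rot"],s["force"],s["gripper_width"])
```

```text
28.7833 [496.77782957 363.1241369  209.1120373 ] [-1.76828711e+02  1.32634630e-03  5.23066195e-02] [-0.22916228  0.27091888  0.32460477] 40.380976946851895
```

View pics/w27.png

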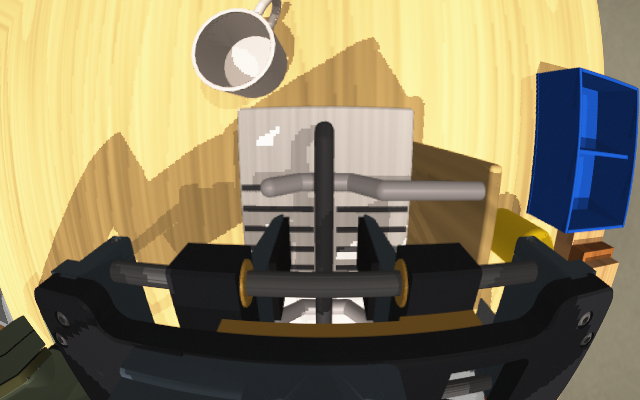

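The bar is free of the jaws and stays on the arms. Retreating.

>>> {"method": "servo_tool", "body": {"motion": [0,0,8,0,0,0,45,0,0,15,0,0,0,45,0,0,20,0,0,0,45,0,0,25,0,0,0,45,0,0,30,0,0,0,45,-10,0,30,0,0,0,45,-20,0,20,0,0,0,45,-20,0,10,0,0,0,45,0,0,0,0,0,0,45,0,0,0,0,0,0,45]}}

```text
time_s: 29.67
ee_pos: [446.5, 363.2, 368.9]
ee_rot: [-176.7, -0.2, 0.1]
force: [0.9, -0.1, 0.2]
gripper_width: 41.0
```

Run:
```python
from h import *
s,f=snap("wrist","w28"); print(s["time_s"],s["ee_pos"],s["ee_rot"],s["force"],s["gripper_width"])
s,g=snap("side","d28"); s,k=snap("scene","s28")
a=cv2.resize(g["image"][120:360,200:400],(400,480)); b=cv2.resize(k["image"][110:310,150:450],(400,267))
b=np.vstack([b,np.zeros((213,400,3),np.uint8)])
cv2.imwrite("pics/m28.png",np.hstack([a,b])[:,:,::-1])
P=wcloud(f,f["pos"],f["rot"])
m=(P[...,2]>206)&(P[...,2]<220)&(abs(P[...,0]-498)<12)&(abs(P[...,1]-362)<80)
m=m&~((abs(P[...,1]-322.8)<7)|(abs(P[...,1]-401.5)<7))
q=P[m]; print("bar",m.sum(),q.mean(0),q.min(0),q.max(0))
m=(P[...,2]>140)&(P[...,2]<175)&(abs(P[...,0]-498)<70)&(abs(P[...,1]-362)<95)
q=P[m]; nn=np.linalg.svd(q-q.mean(0),full_matrices=False)[2][2]; print("panel",m.sum(),cv2.minAreaRect(q[:,:2].astype(np.float32)),np.median(q[:,2]),nn)
```

```text
29.6667 [446.49935474 363.2336796  368.87216919] [-1.76731621e+02 -1.61984555e-01  1.02450339e-01] [ 0.91461261 -0.07470277  0.23117634] 41.03068367973837
bar 737 [496.49001819 384.67888879 212.34539603] [491.42852769 335.13491124 206.44371534] [502.05595883 435.19195373 215.63933584]
panel 10212 ((497.0453186035156, 360.6885681152344), (169.59280395507812, 120.40254211425781), 89.85548400878906) 158.75970048061478 [-3.63143267e-04  1.93774555e-05  9.99999934e-01]
```

View pics/m28.png

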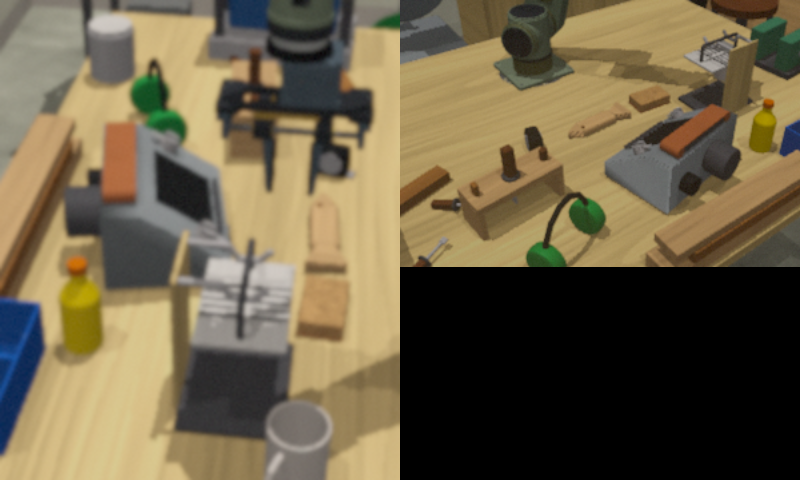

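View pics/w28.png

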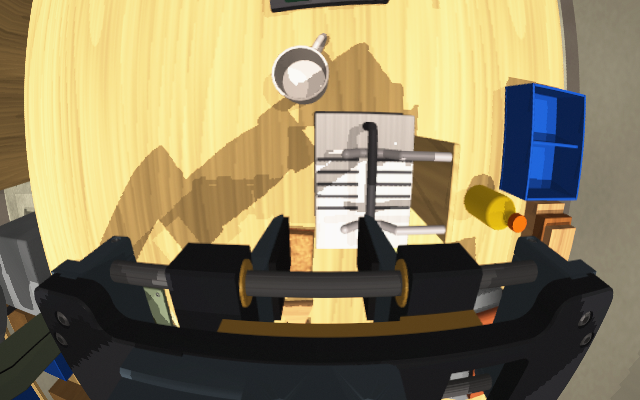

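The panel hangs level on both arms, bar at column 370 in the wrist view. The driver stands in the rack in the scene view, and the arm is clear. Handing in.

```bash
python3 -c "
from workcell import env; print(env.job_done())"
```

```text
the job is handed in; nothing more can be done
None
```

I opened the hatch and handed the job in at about 30 s. Both cam fasteners are turned a quarter turn clockwise with the screwdriver, the screwdriver is back in its rack hole, and the panel hangs on the hook stand.

**Last checks:**
- **Fasteners:** after the blade came out, the right tongue measured about 88–90° and the left about 91°, both clear of the panel. Neither was touched with the gripper.
- **Screwdriver:** it stands upright in the hole, with its handle top at the same height as before I took it.
- **Panel:** it hangs level with its bar on both arms, centred at about x 497, y 361, roughly 1 mm from the seat position I had measured. The gripper had let go and backed off before I handed in.
- **Force:** the readings I checked stayed under about 7 N.

**What did not stay as it was:** two small loose screwdrivers, similar to the real one and not in the list of things, had been balanced on their tips. They fell over early in the run. By about 7 s one was lying on the bench and the other was part-way over. The arm had not come near them and the force readings showed no contact, so I take it they fell on their own. Both are still on the bench, and I did not pick them up. In the last pictures I saw no other bystander moved, but I only checked that by eye.

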